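# Reset a tested recorder and rock its test plug free

## Task

The recorder standing in the cradle has passed its test: reset it by pushing its recessed reset button fully in with the tip of the pin tool, and stand the pin tool back in its hole in the tool block. Then take hold of the tight test plug and rock it side to side, tipping it toward one end of its long side and then the other, until it works free; a straight pull would lift the recorder, which must stay down in its cradle. Finish while still holding the plug upright, just clear above its socket, a finger's breadth or so, with nothing else disturbed.

Things in the scene. Friction and masses are not known exactly. Their poses are not given: they have to be found in the camera images.
- cradle: Fixed test cradle: aluminium plate 100 x 190 x 12 mm with white guides 72 mm high at its ends. In it a black recorder box (48 x 160 x 130 mm) stands loose, connector panel up. Origin: centre of the plate's underside, on the bench; y along the recorder's long side, z up. The panel is 142 mm above the origin; two white headers, 13 x 13 mm, stand 4 mm proud of it.
- recorder (a joint): How far the recorder is lifted out of its cradle, m; 0 = fully down. Only its own weight, about 8 N, keeps it down; the cradle guides it straight up and down. A straight pull on the plug takes about 18 N, so it would lift the recorder.
- reset_hole (a point): Centre of the round reset hole, 10 mm across, at the level of the recorder's panel, 55 mm toward the cradle's -y end from the recorder's middle. The button, 8 mm across, has its top 5 mm below this point.
- reset_button (a joint): How far the reset button is pushed in, m: 0 = out, 0.003 = fully in. A spring pushes it back out; fully in takes about 4 N.
- socket (a point): Centre of the socket's mouth, 3 mm above the panel, 20 mm toward the cradle's +y end from the middle; axes as the cradle's. Socket 14 mm deep, 40 mm along y, 17 mm along x; rim 46 x 23 mm outside. At each end two sprung contacts (14 mm from the middle along y, 4 mm below the mouth) grip the plug's nose, about 9 N of friction an end; an end is free once raised 10 mm.
- plug: The test plug (40 g), fully home in the socket at the start. Origin: centre of the lower end of its white nose; z up through the plug, y along its long side. Nose 38 mm (y) x 14 mm (x), 17 mm long, 14 mm of it in the socket. With 1 mm play at each end along y it can lean about 0.14 rad toward either end while home, more as it rises.
- plug_grip (a point): Middle of the plug's dark grip shell, 34 mm above the plug's origin. The shell is 40 mm (y) x 20 mm (x) and reaches from 17 to 51 mm above the origin (3 mm clear of the socket's rim when home).
- pin_tool: The pin tool (35 g), all metal and slimmer than the screwdrivers, standing point down in a hole of the tool block. Origin: its point; z runs up its axis. Shank 5 mm across and 45 mm long, tapering to a 2.4 mm point in the last 5 mm; a collar 16 mm across from 45 to 50 mm, which rests on the block; a straight round handle 11 mm across from 50 to 125 mm.
- tool_block: The fixed wooden tool block, 60 x 160 mm and 50 mm high. Origin: centre of its underside; y along its row of three round holes, 9 mm across and 47 mm deep, at y = -50, 0 and +50 mm. Each holds one tool at the start: the pin tool (in any of the three) and two screwdrivers. A seated pin tool has its point 5 mm above the bench.
- screwdriver0: Bystander: screwdriver with a thick black handle 24 mm across, standing in the tool block, its top 143 mm above the bench; origin at its tip.
- screwdriver1: Bystander: the same with a handle 28 mm across.
- spare_plug: Bystander: a second test plug lying on its broad side on the bench, 20 mm high; origin on the bench under the end of its nose.
- tape_roll: Bystander: roll of yellow tape lying flat, 84 mm across, 24 mm high; origin under its centre.
- terminal_block: Bystander: orange terminal block, 30 x 60 x 24 mm; origin under its centre.
- meter: Bystander: dark multimeter lying flat, 85 x 165 x 34 mm; origin under its centre.
There are look-alikes about, which are no part of the job. Leave any purple or turquoise look-alike of the plug alone.

How it is judged:
On the way, in this order (a step that is already met when the one before it is completed fails the run):
1. the reset button is pushed fully in with the pin tool (value of joint reset_button above 0.0022 m and contact force between pin_tool and cradle above 1 N and contact force between the fingers and pin_tool above 1 N), for 0.15 s.
2. the pin tool stands in the tool block again, let go (horizontal distance between pin_tool and tool_block below 0.06 m and height (world z) of pin_tool below 0.012 m and angle between pin_tool's own z axis and vertical below 0.2 rad and contact force between the fingers and pin_tool below 0.05 N), for 0.2 s.
3. the plug is rocked while its nose is still in the socket (angle between the z axis of plug and the z axis of socket, either way round above 0.05 rad and z of plug in the frame of socket below -0.003 m and contact force between the fingers and plug above 1 N).
4. the plug is out of its socket, held by the gripper, the recorder down (z of plug in the frame of socket above 0.003 m and contact force between plug and cradle below 0.05 N and contact force between the fingers and plug above 1 N and value of joint recorder below 0.003 m), for 0.2 s.
At the end, for the whole second after the job is handed in: The gripper holds the plug still, leaning under 20 degrees, its nose 4-45 mm above the socket's mouth, within 30 mm of it sideways, touching neither recorder nor cradle; the recorder is down (3 mm), its button out; the pin tool stands in its hole, its point less than 12 mm above the bench (z of plug in the frame of socket between 0.004 and 0.045 m and horizontal distance between plug and socket below 0.03 m and angle between plug's own z axis and vertical below 0.35 rad and linear speed of plug below 0.03 m/s and contact force between the fingers and plug above 1 N and contact force between plug and cradle below 0.05 N and value of joint recorder below 0.003 m and value of joint reset_button below 0.001 m and horizontal distance between pin_tool and tool_block below 0.06 m and height (world z) of pin_tool below 0.012 m and angle between pin_tool's own z axis and vertical below 0.2 rad); the arm keeps its last pose, push and grip.
It fails at once if the recorder is lifted more than 6 mm off the cradle's floor (value of joint recorder above 0.006 m).
It fails at once if a bystander is moved more than 30 mm (distance of any of screwdriver0, screwdriver1, spare_plug, tape_roll, terminal_block, meter from where it was at the start of the episode above 0.03 m).
It also fails if it takes over 67 s, if anything falls off the work surface, if the arm or the gripper's body presses on something with over 40 N, if the wrist force passes 120 N, or if a joint passes its speed limit or range.

## Robot

A 6-joint arm with a two-finger parallel gripper is mounted at the origin on the work surface. World frame = base frame: x ahead of the robot, y to its left, z up, the work surface at z = 0. Lengths are in m, angles in rad, forces in N, time in s.
With the tool pointing down it reaches from about 0.275 to 0.85 m from the base axis. Payload 19 kg.
Tool frame: the origin (TCP) lies at the very end of the fingers, on their centre line; the grasp point (between the pads) lies 19 mm behind it; x points along the fingers, z is the direction in which the jaws open and shut, and the axes are right-handed (so a half turn about x gives the same grasp; the last joint's range is limited). The gripper opens to 85 mm and grips with 20 to 120 N. Pads are 22 mm wide; open, the fingers measure 114 mm over their backs; the gripper's body (76 mm by 85 mm) begins 54 mm behind the grasp point. The pads swing forward as they close: fully open they stand 13 mm farther back than shut.
Start: joints at [1.054, 0.15, 1.437, -0, 1.554, -0.134], TCP at [0.215, 0.533, 0.231] pointing down, gripper open.
Joint ranges: [-2.8, 2.8], [-0.68, 2.1], [0.12, 2.68], [-1.39, 4.53], [0.16, 2.79], [-2.81, 2.81]. Speed limits (rad/s): [1.89, 1.89, 2.22, 3.01, 3.01, 3.01].

## Interface

Orientations are given as [roll, pitch, yaw] about the fixed x, y, z axes, in that order (R = Rz(yaw) Ry(pitch) Rx(roll)).
In Python, from plant import read_state, read_camera, get_calibration, finish_job, search_frame, mark_of gives the robot as it stands.
- The arm moves only by the tool apply_moves, never from a script. Its argument "plan" is a list of rows, each an object of numbers: "rx", "ry", "rz": the turn, a rotation vector about the tool's x, y, z in rad; "tx", "ty", "tz": the shift along the tool's x, y, z in mm; "grip": the opening, from -1 (shut) to 1 (fully open). A call has 1 to 20 rows; each row shifts and turns the commanded pose from where the row before left it, along the tool's axes as they then stand; what a row does not reach is not made up. A row lasts 1/10 s, in which the tool goes at most 50 mm and 8.59 degrees, less where a joint would pass 70% of its speed; a pose out of reach is approached as far as the arm can. A call is refused whole if a number of a shift passes 50 or a number of a turn 0.15, either way. A call with a gripper value outside its range is refused whole. The fingers move at their own pace and stop on an object; "squeeze" is the grip in N (left out, the last holds). Time passes only in rows, so rows that do not move let the fingers close. It gives the time, the measured TCP pose, the force and the opening at its end, in the units of the state.
- read_state(): the state, without advancing time (a new reading comes with each control period).
- read_camera(name): name is "side" or "top" or "wrist"; returns the picture (480x640x3 uint8, red, green, blue); there is no depth.
- get_calibration(name): a dict with "K" (3x3 intrinsics, pixels), "R" (3x3) and "t" (3): a world point X has camera coordinates R X + t. Camera axes: x right, y down, z forward; pixel columns grow to the right and rows downward; lengths in m; the calibration is good to about 2 mm. The wrist camera is an equidistant fisheye: a pixel r from the principal point sees the ray r / f radians off the axis. A picture is of the moment at which its call begins: read the wrist's pose just before it. get_calibration takes no time and is no camera call; for the wrist camera it gives the pose at the moment of the call.
- finish_job(): hands the job in, once; it reports no verdict.
Trained networks look in the newest picture that a camera, given by its name, has taken for a name from the list of things; names that differ only in an ending like _2 or _b are one class to them, and where a whole thing is asked for, a point or a joint stands for the part that bears it (a point fixed in the world has none). Each returns a list of dicts, best first, with "conf" (0 to 1); they miss things now and then, are a little off and sometimes report something else, mostly with a low value. They report only what shows in the picture. A call takes as long as a camera call. They do not tell look-alikes from the thing itself.
- search_frame(camera, target): "position" ([x, y, z] in m, in world coordinates, good to about 4 mm: the middle of the surface that is visible of it).
- mark_of(camera, target): "position" ([x, y, z] in m, in world coordinates, good to about 4 mm: a listed point, or the origin of a listed thing).
The state is a dict: "clock": time; "joint_pos": joint angles; "qd": joint speeds; "tau": joint torques, N m; "tool_pos": TCP position; "ee_rot": TCP orientation; "ft_force": force on the tool from outside, world axes, zero at the start; "ft_torque": the same for the moment, N m; "width": finger opening in m.
Only numpy, scipy, OpenCV 4.12 (cv2) and the standard library are available. Lean on these libraries where they do the work, as an engineer would, in place of code of your own. Each camera call takes 0.05 s, during which the arm holds its last target.

## Working session

There is one attempt and no reset: what is moved stays moved. The work goes in short steps, Python scripts to look and compute and a tool call to move; the robot and the scene stay as the last step left them, time stands still between calls to the robot, and variables do not carry over. Pictures are saved under pics/ and viewed, and the job is handed in when it is done.

Besides the shell and the picture viewer there is one more tool, called after ">>>" as name(argument=value, ...), one argument or row to a line, values as JSON. apply_moves: Moves the arm, as the interface text tells. Its arguments: {"type":"object","properties":{"plan":{"type":"array"},"squeeze":{"type":"number"}},"required":["plan"]}

```bash
ls; mkdir -p pics; python3 - <<'E'
from plant import *
import cv2
s=read_state(); print(s)
for n in ("side","top","wrist"):
    im=read_camera(n); cv2.imwrite(f"pics/{n}0.png",im[:,:,::-1])
    c=get_calibration(n); print(n,c)
    for t in (["cradle","reset_hole","socket","plug","plug_grip","pin_tool","tool_block"] if n!="wrist" else []):
        r=mark_of(n,t); print(n,t,[( [round(float(v),4) for v in d["position"]],round(d["conf"],2)) for d in r[:4]])
print(read_state()["clock"])
E
```

```text
pics
{'clock': 0.0, 'joint_pos': array([ 1.05397212e+00,  1.50985687e-01,  1.43805113e+00, -5.13194616e-06,
        1.55380742e+00, -1.33980145e-01]), 'qd': array([-0.0011742 , -0.00073035, -0.00115014, -0.00146558, -0.0001549 ,
       -0.00182782]), 'tau': array([-3.81737103e-03, -7.13053393e+01, -5.70857334e+01, -6.83740000e-04,
        9.09141207e-03, -8.90966294e-05]), 'tool_pos': array([0.21467746, 0.53314279, 0.23066564]), 'ee_rot': array([ 3.01171216,  1.56954473, -2.08352079]), 'ft_force': array([-0.70195313,  0.22211445,  0.10174732]), 'ft_torque': array([-0.02215522,  0.00567578, -0.02083653]), 'width': 0.08553763428355649}
side {'K': array([[479.2811361 ,   0.        , 314.26058639],
       [  0.        , 479.2811361 , 231.96439498],
       [  0.        ,   0.        ,   1.        ]]), 'R': array([[-0.99945918, -0.03215983, -0.00686283],
       [-0.01284493,  0.57392457, -0.81880742],
       [ 0.03027145, -0.81827644, -0.57402727]]), 't': array([0.56699626, 0.17426313, 0.89779019])}
side cradle [([0.5518, 0.1313, -0.0016], 0.78)]
side reset_hole [([0.5385, 0.0771, 0.1397],
[... 1137 characters left out ...]
.53)]
top plug_grip [([0.5685, 0.1487, 0.1653], 0.7), ([0.4245, 0.1458, 0.0337], 0.52), ([0.6239, 0.2908, 0.0322], 0.49), ([0.7212, 0.052, 0.0316], 0.45)]
top pin_tool [([0.5319, -0.2476, 0.009], 0.54)]
top tool_block [([0.5323, -0.2489, -0.0023], 0.67), ([0.5408, 0.0781, 0.1457], 0.29)]
wrist {'K': array([[371.64829954,   0.        , 320.24413091],
       [  0.        , 371.64829954, 236.1209575 ],
       [  0.        ,   0.        ,   1.        ]]), 'R': array([[ 3.73382008e-01,  9.27677538e-01,  5.10471301e-04],
       [ 8.93396976e-01, -3.59732482e-01,  2.69136367e-01],
       [ 2.49855396e-01, -1.00034624e-01, -9.63101944e-01]]), 't': array([-0.57455896, -0.03584316,  0.37864891])}
0.85
```

View pics/side0.png

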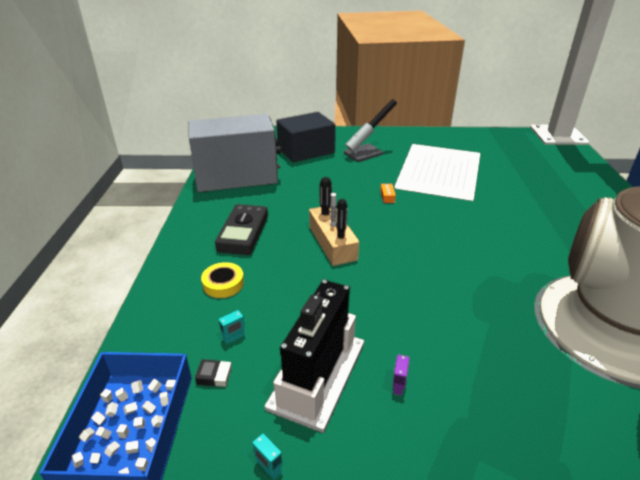

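View pics/top0.png

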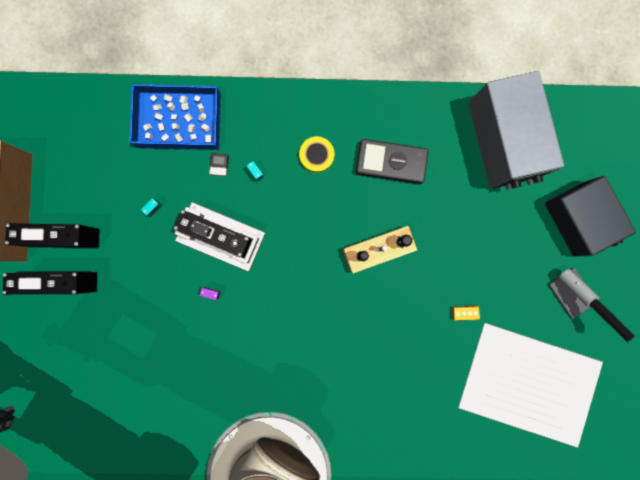

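View pics/wrist0.png

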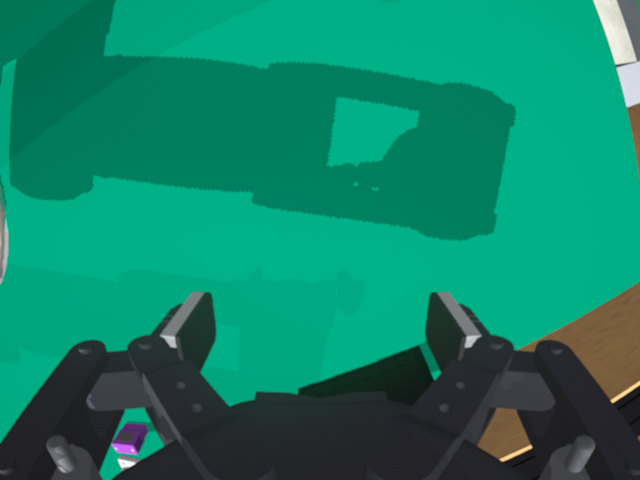

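Candidates for the plug: 
- the dark plug in the socket, side (313,310): this is the one
- purple, side (401,372): look-alike
- turquoise, side (231,325) and (267,452): look-alikes
- spare plug lying down, side (213,373): bystander

The two recorders at the left of the top view are outside the cradle. Candidates for the pin tool are the slim metal one in the middle hole, side (333,210), and the two thick black screwdrivers at (325,195) and (342,218). I'll check these in close crops.

```bash
cat > h.py <<'E'
import numpy as np, cv2
from plant import *
from scipy.spatial.transform import Rotation as Ro
def rot(s): return Ro.from_euler('xyz',s["ee_rot"]).as_matrix()
def proj(n,X,c=None):
    c=c or get_calibration(n); p=c["R"]@np.asarray(X,float)+c["t"]
    if n!="wrist":
        q=c["K"]@p; return q[:2]/q[2]
    th=np.arctan2(np.hypot(p[0],p[1]),p[2]); u=p[:2]/np.hypot(p[0],p[1])
    return c["K"][:2,2]+c["K"][0,0]*th*u
def ray(n,uv,c=None):
    c=c or get_calibration(n); K=c["K"]; d=(np.asarray(uv,float)-K[:2,2])/K[0,0]
    if n=="wrist":
        r=np.hypot(*d); v=np.array([d[0]/r*np.sin(r),d[1]/r*np.sin(r),np.cos(r)]) if r>1e-9 else np.array([0,0,1.])
    else: v=np.array([d[0],d[1],1.])
    return -c["R"].T@c["t"], c["R"].T@v
def onz(n,uv,z,c=None):
    o,v=ray(n,uv,c); return o+v*(z-o[2])/v[2]
def jawR(yaw):
    # tool x down, tool z (jaw) along horizontal dir yaw
    x=np.array([0,0,-1.]); z=np.array([np.cos(yaw),np.sin(yaw),0]); return np.stack([x,np.cross(z,x),z],1)
def delta(p,R):
    s=read_state(); R0=rot(s); 
    rv=Ro.from_matrix(R0.T@R).as_rotvec()
    print("turn tool",rv.round(4)," shift in CURRENT tool mm",(R0.T@(p-s["tool_pos"])*1000).round(2)," shift in TARGET tool mm",(R.T@(p-s["tool_pos"])*1000).round(2))
def st():
    s=read_state(); R=rot(s); print("t",round(s["clock"],2),"pos",s["tool_pos"].round(4),"jawyaw",round(float(np.arctan2(R[1,2],R[0,2])),4),"x",R[:,0].round(4),"F",s["ft_force"].round(2),"M",s["ft_torque"].round(3),"w",round(s["width"],4),"q6",round(float(s["joint_pos"][5]),3))
E
python3 - <<'E'
from h import *
st()
a=cv2.imread("pics/top0.png"); b=cv2.imread("pics/side0.png")
c1=cv2.resize(a[215,][None] if 0 else a[215:285,330:430],None,fx=4,fy=4,interpolation=cv2.INTER_CUBIC)
c2=cv2.resize(a[190:280,165:275],None,fx=3.6,fy=3.6,interpolation=cv2.INTER_CUBIC)
c3=cv2.resize(b[170:270,300:370],None,fx=3,fy=3,interpolation=cv2.INTER_CUBIC)
c4=cv2.resize(b[270:430,260:370],None,fx=3,fy=3,interpolation=cv2.INTER_CUBIC)[:300]
W=np.zeros((600,800,3),np.uint8)
for c,(x,y) in ((c1,(0,0)),(c2,(400,0)),(c3,(0,300)),(c4,(400,330))):
    hh=min(c.shape[0],600-y); ww=min(c.shape[1],800-x); W[y:y+hh,x:x+ww]=c[:hh,:ww]
cv2.imwrite("pics/crops.png",W)
for n in ("top","side"):
    read_camera(n)
    for t in ("screwdriver0","screwdriver1","pin_tool","tool_block"):
        print(n,t,[( np.round(d["position"],4).tolist(),round(d["conf"],2)) for d in search_frame(n,t)[:3]],"MARK",[( np.round(d["position"],4).tolist(),round(d["conf"],2)) for d in mark_of(n,t)[:3]])
E
```

```text
t 0.85 pos [0.2148 0.5333 0.2312] jawyaw 1.188 x [-1.e-04 -1.e-04 -1.e+00] F [-0.19  0.13 -0.3 ] M [-0.034 -0.017 -0.03 ] w 0.0857 q6 -0.134
top screwdriver0 [([0.5501, -0.2934, 0.1342], 0.74), ([0.5142, -0.2022, 0.1338], 0.67)] MARK [([0.5537, -0.2935, 0.007], 0.74), ([0.5176, -0.2064, 0.0042], 0.4)]
top screwdriver1 [([0.5501, -0.2934, 0.1342], 0.74), ([0.5142, -0.2022, 0.1338], 0.67)] MARK [([0.5537, -0.2935, 0.007], 0.74), ([0.5176, -0.2064, 0.0042], 0.4)]
top pin_tool [] MARK [([0.5347, -0.2488, 0.0057], 0.55)]
top tool_block [([0.5281, -0.2441, 0.0484], 0.8)] MARK [([0.5358, -0.2459, -0.0006], 0.76)]
side screwdriver0 [([0.5547, -0.2911, 0.1071], 0.92), ([0.5163, -0.1963, 0.109], 0.68), ([0.5532, 0.1689, 0.1252], 0.51)] MARK [([0.746, -0.2774, 0.0005], 0.63)]
side screwdriver1 [([0.5547, -0.2911, 0.1071], 0.92), ([0.5163, -0.1963, 0.109], 0.68), ([0.5532, 0.1689, 0.1252], 0.51)] MARK [([0.746, -0.2774, 0.0005], 0.63)]
side pin_tool [([0.5344, -0.2467, 0.0944], 0.49)] MARK []
side tool_block [([0.5341, -0.1993, 0.0409], 0.79), ([0.5527, 0.1668, 0.1289], 0.3)] MARK [([0.5332, -0.2525, -0.0026], 0.83)]
```

View pics/crops.png

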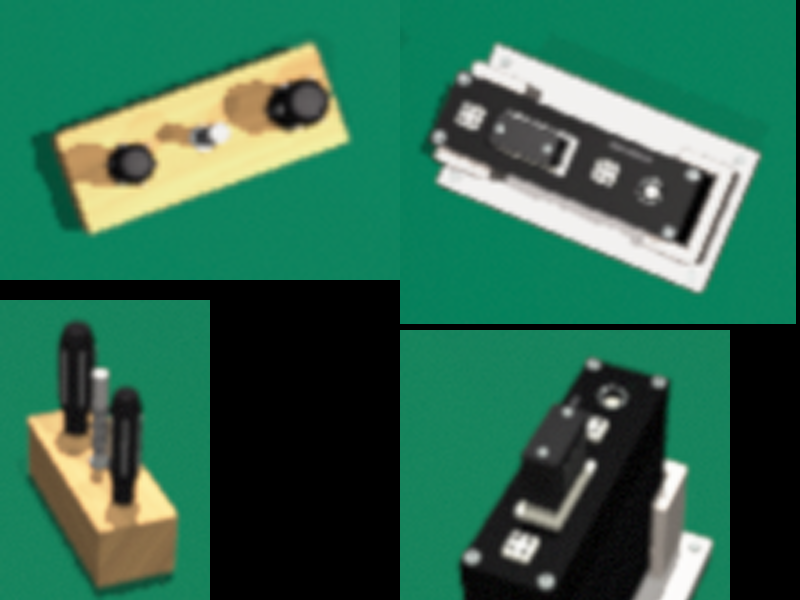

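The crops show the metal pin tool in the middle hole (top crop 210,135), between the two black handles. The grey-black plug sits in the socket (500,140), and the reset hole is at (650,190). Next I'll go over the tool block for a close look.

>>> apply_moves(
  plan=[
    {"rx": 0.135,"tx": -8},
    {"rx": 0.135,"tx": -8},
    {"rx": 0.135,"tx": -8},
    {"rx": 0.135,"tx": -8},
    {"rx": 0.135,"tx": -8},
    {"rx": 0.135,"tx": -8},
    {"tx": 0},
  ],
  squeeze=60,
)

```text
invalid input at $.plan[0]: expected keys rx, ry, rz, tx, ty, tz, grip
```

```bash
python3 - <<'E'
from h import *
st(); delta(np.array([0.533,-0.246,0.26]),jawR(0.375))
E
```

```text
t 1.75 pos [0.2148 0.5334 0.2313] jawyaw 1.188 x [-0.e+00 -1.e-04 -1.e+00] F [-0.39  0.14  0.01] M [0.029 0.02  0.023] w 0.0852 q6 -0.134
turn tool [ 8.13e-01 -1.00e-04  0.00e+00]  shift in CURRENT tool mm [ -28.67 -586.28 -604.12]  shift in TARGET tool mm [ -28.72 -841.76   10.65]
```

>>> apply_moves(
  plan=[
    {"rx": 0.135,"ry": 0,"rz": 0,"tx": -8,"ty": 0,"tz": 0,"grip": 1},
    {"rx": 0.135,"ry": 0,"rz": 0,"tx": -8,"ty": 0,"tz": 0,"grip": 1},
    {"rx": 0.135,"ry": 0,"rz": 0,"tx": -8,"ty": 0,"tz": 0,"grip": 1},
    {"rx": 0.135,"ry": 0,"rz": 0,"tx": -8,"ty": 0,"tz": 0,"grip": 1},
    {"rx": 0.135,"ry": 0,"rz": 0,"tx": -8,"ty": 0,"tz": 0,"grip": 1},
    {"rx": 0.138,"ry": 0,"rz": 0,"tx": -8,"ty": 0,"tz": 0,"grip": 1},
  ],
  squeeze=60,
)

```text
clock: 2.35
tool_pos: [0.2148, 0.5333, 0.2796]
ee_rot: [-2.609, 1.571, -2.239]
ft_force: [-0.6, -0.4, 0.8]
width: 0.0856
```

>>> apply_moves(
  plan=[
    {"rx": 0,"ry": 0,"rz": 0,"tx": 0,"ty": -42,"tz": 0.5,"grip": 1},
    {"rx": 0,"ry": 0,"rz": 0,"tx": 0,"ty": -42,"tz": 0.5,"grip": 1},
    {"rx": 0,"ry": 0,"rz": 0,"tx": 0,"ty": -42,"tz": 0.5,"grip": 1},
    {"rx": 0,"ry": 0,"rz": 0,"tx": 0,"ty": -42,"tz": 0.5,"grip": 1},
    {"rx": 0,"ry": 0,"rz": 0,"tx": 0,"ty": -42,"tz": 0.5,"grip": 1},
    {"rx": 0,"ry": 0,"rz": 0,"tx": 0,"ty": -42,"tz": 0.5,"grip": 1},
    {"rx": 0,"ry": 0,"rz": 0,"tx": 0,"ty": -42,"tz": 0.5,"grip": 1},
    {"rx": 0,"ry": 0,"rz": 0,"tx": 0,"ty": -42,"tz": 0.5,"grip": 1},
    {"rx": 0,"ry": 0,"rz": 0,"tx": 0,"ty": -42,"tz": 0.5,"grip": 1},
    {"rx": 0,"ry": 0,"rz": 0,"tx": 0,"ty": -42,"tz": 0.5,"grip": 1},
    {"rx": 0,"ry": 0,"rz": 0,"tx": 0,"ty": -42,"tz": 0.5,"grip": 1},
    {"rx": 0,"ry": 0,"rz": 0,"tx": 0,"ty": -42,"tz": 0.5,"grip": 1},
    {"rx": 0,"ry": 0,"rz": 0,"tx": 0,"ty": -42,"tz": 0.5,"grip": 1},
    {"rx": 0,"ry": 0,"rz": 0,"tx": 0,"ty": -42,"tz": 0.5,"grip": 1},
    {"rx": 0,"ry": 0,"rz": 0,"tx": 0,"ty": -42,"tz": 0.5,"grip": 1},
    {"rx": 0,"ry": 0,"rz": 0,"tx": 0,"ty": -42,"tz": 0.5,"grip": 1},
    {"rx": 0,"ry": 0,"rz": 0,"tx": 0,"ty": -42,"tz": 0.5,"grip": 1},
    {"rx": 0,"ry": 0,"rz": 0,"tx": 0,"ty": -42,"tz": 0.5,"grip": 1},
    {"rx": 0,"ry": 0,"rz": 0,"tx": 0,"ty": -42,"tz": 0.5,"grip": 1},
    {"rx": 0,"ry": 0,"rz": 0,"tx": 0,"ty": -42,"tz": 0.5,"grip": 1},
  ],
)

```text
clock: 4.35
tool_pos: [0.5321, -0.2464, 0.2793]
ee_rot: [-1.285, 1.571, -0.91]
ft_force: [0.4, 0.2, 0.5]
width: 0.0852
```

```bash
python3 - <<'E'
from h import *
st(); delta(np.array([0.533,-0.246,0.26]),jawR(0.375))
c=get_calibration("wrist"); im=read_camera("wrist"); cv2.imwrite("pics/w1.png",im[:,:,::-1])
import pickle; pickle.dump((c,read_state()),open("w1.pkl","wb"))
for X in ([0.532,-0.248,0.13],[0.5142,-.2022,.143],[.5501,-.2934,.143]): print(proj("wrist",X,c).round(1))
for t in ("pin_tool","screwdriver0"):
  print(t,[( np.round(d["position"],4).tolist(),round(d["conf"],2)) for d in search_frame("wrist",t)[:3]],"MARK",[( np.round(d["position"],4).tolist(),round(d["conf"],2)) for d in mark_of("wrist",t)[:3]])
E
```

```text
t 4.35 pos [ 0.5321 -0.2464  0.2793] jawyaw 0.3748 x [ 1.e-04 -2.e-04 -1.e+00] F [0.37 0.21 0.52] M [-0.039 -0.06  -0.064] w 0.0852 q6 -0.94
turn tool [-0.0002  0.0001  0.0002]  shift in CURRENT tool mm [19.31  0.05  0.97]  shift in TARGET tool mm [19.31  0.05  0.97]
[319.1 220.7]
[319.3 160.9]
[319.4 282.9]
pin_tool [([0.5368, -0.2474, 0.1108], 0.59)] MARK [([0.5369, -0.2544, 0.0072], 0.86)]
screwdriver0 [([0.5143, -0.2014, 0.1423], 0.94), ([0.5485, -0.2893, 0.1321], 0.58), ([0.7565, -0.0998, 0.0271], 0.32)] MARK [([0.5543, -0.2973, 0.0075], 0.7), ([0.5151, -0.1997, 0.0055], 0.65)]
```

View pics/w1.png

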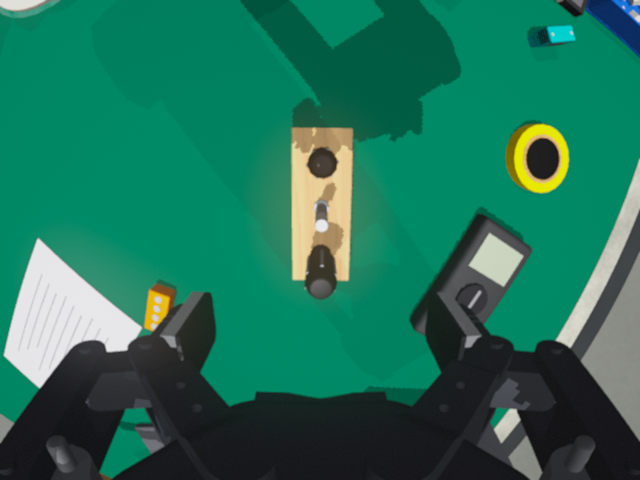

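Wrist picture: pin tool top at about (321,226), screwdriver tops at (321,163) and (320,289), and the block's axis vertical in the image, so the jaws open across the row. I'll refine the pin pixel in a crop.

```bash
python3 - <<'E'
from h import *
import pickle; c,s=pickle.load(open("w1.pkl","rb"))
im=cv2.imread("pics/w1.png"); cv2.imwrite("pics/w1c.png",cv2.resize(im[120:310,280:365],None,fx=3.1,fy=3.1,interpolation=cv2.INTER_CUBIC))
hsv=cv2.cvtColor(im,cv2.COLOR_BGR2HSV); m=((hsv[...,1]<40)&(hsv[...,2]>170)).astype(np.uint8); m[:190]=0;m[245:]=0;m[:,:305]=0;m[:,340:]=0
n,l,stt,cen=cv2.connectedComponentsWithStats(m); print(stt,cen)
for uv,z in (((321,226),.13),((321,163),.143),((320,289),.143)): print(uv,onz("wrist",uv,z,c).round(4))
E
```

```text
[[     0      0    640    480 307031]
 [   314    203      3      9     20]
 [   327    206      2      5      9]
 [   315    219     14     13    140]] [[319.49928509 239.50958047]
 [314.85       206.5       ]
 [327.55555556 208.22222222]
 [321.21428571 225.21428571]]
(321, 226) [ 0.535  -0.2516  0.13  ]
(321, 163) [ 0.5159 -0.2032  0.143 ]
(320, 289) [ 0.5525 -0.2983  0.143 ]
```

View pics/w1c.png

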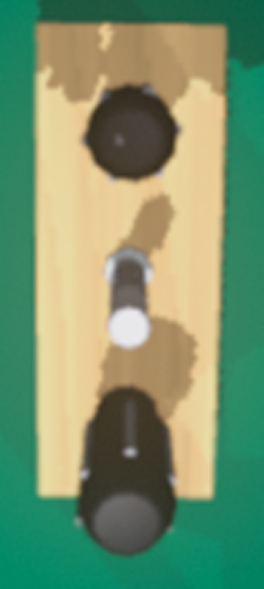

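```bash
python3 - <<'E'
from h import *
delta(np.array([0.5348,-0.2508,0.093]),jawR(0.369))
E
```

```text
turn tool [ 0.0057 -0.0003 -0.0005]  shift in CURRENT tool mm [186.08  -7.18   0.7 ]  shift in TARGET tool mm [186.08  -7.08   0.68]
```

>>> apply_moves(
  plan=[
    {"rx": 0,"ry": 0,"rz": 0,"tx": 0,"ty": -7.1,"tz": 0.7,"grip": 1},
    {"rx": 0,"ry": 0,"rz": 0,"tx": 31,"ty": 0,"tz": 0,"grip": 1},
    {"rx": 0,"ry": 0,"rz": 0,"tx": 31,"ty": 0,"tz": 0,"grip": 1},
    {"rx": 0,"ry": 0,"rz": 0,"tx": 31,"ty": 0,"tz": 0,"grip": 1},
  ],
)

```text
clock: 5.0
tool_pos: [0.5351, -0.2504, 0.1859]
ee_rot: [-1.011, 1.569, -0.635]
ft_force: [-0.3, -0.6, -0.5]
width: 0.0852
```

```bash
python3 - <<'E'
from h import *
st()
c=get_calibration("wrist"); im=read_camera("wrist"); cv2.imwrite("pics/w2.png",im[:,:,::-1])
print(proj("wrist",[.5348,-.2508,.13],c))
E
```

```text
t 5.0 pos [ 0.5351 -0.2504  0.1859] jawyaw 0.376 x [ 1.1e-03 -8.0e-04 -1.0e+00] F [-0.3  -0.56 -0.52] M [-0.02  -0.017 -0.03 ] w 0.0852 q6 -0.944
[319.16060946 256.34275159]
```

View pics/w2.png

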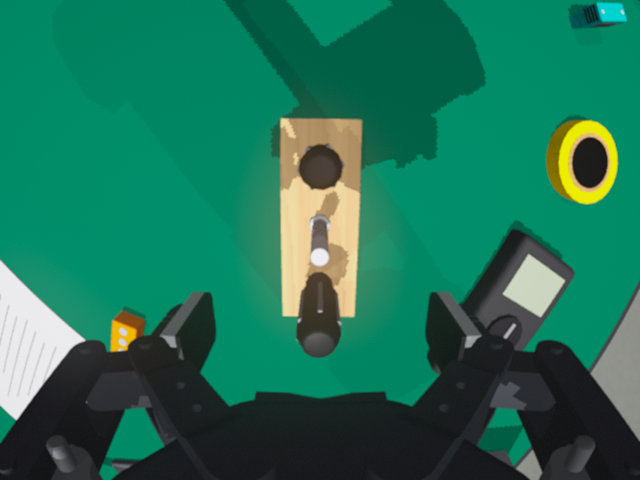

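Pin top is at (319.5,257), as predicted (319.2,256.3). Descending and gripping.

>>> apply_moves(
  plan=[
    {"rx": 0,"ry": 0,"rz": 0,"tx": 31,"ty": 0,"tz": 0,"grip": 1},
    {"rx": 0,"ry": 0,"rz": 0,"tx": 31,"ty": 0,"tz": 0,"grip": 1},
    {"rx": 0,"ry": 0,"rz": 0,"tx": 31,"ty": 0,"tz": 0,"grip": 1},
    {"rx": 0,"ry": 0,"rz": 0,"tx": 0,"ty": 0,"tz": 0,"grip": -0.3},
    {"rx": 0,"ry": 0,"rz": 0,"tx": 0,"ty": 0,"tz": 0,"grip": -1},
    {"rx": 0,"ry": 0,"rz": 0,"tx": 0,"ty": 0,"tz": 0,"grip": -1},
    {"rx": 0,"ry": 0,"rz": 0,"tx": 0,"ty": 0,"tz": 0,"grip": -1},
    {"rx": 0,"ry": 0,"rz": 0,"tx": 0,"ty": 0,"tz": 0,"grip": -1},
    {"rx": 0,"ry": 0,"rz": 0,"tx": 0,"ty": 0,"tz": 0,"grip": -1},
    {"rx": 0,"ry": 0,"rz": 0,"tx": 0,"ty": 0,"tz": 0,"grip": -1},
  ],
  squeeze=60,
)

```text
clock: 6.05
tool_pos: [0.5354, -0.2512, 0.0945]
ee_rot: [-1.004, 1.569, -0.629]
ft_force: [-0.9, 1.3, 7.7]
width: 0.0092
```

```bash
python3 - <<'E'
from h import *
st()
c=get_calibration("wrist"); im=read_camera("wrist"); cv2.imwrite("pics/w3.png",im[:,:,::-1])
E
```

```text
t 6.05 pos [ 0.5354 -0.2512  0.0945] jawyaw 0.375 x [ 0.0014 -0.001  -1.    ] F [-0.87  1.32  7.74] M [0.089 0.148 0.023] w 0.0092 q6 -0.944
```

View pics/w3.png

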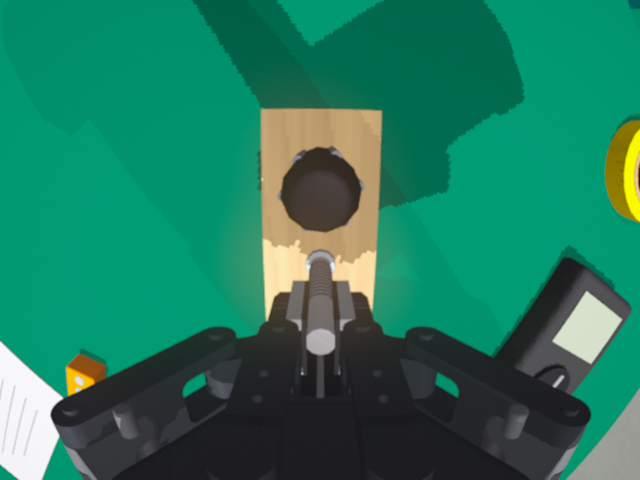

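Pin gripped, width 9.2 mm, vertical in view from (320,262) to (320,343). Lifting.

>>> apply_moves(
  plan=[
    {"rx": 0,"ry": 0,"rz": 0,"tx": -15,"ty": 0,"tz": 0,"grip": -1},
    {"rx": 0,"ry": 0,"rz": 0,"tx": -30,"ty": 0,"tz": 0,"grip": -1},
    {"rx": 0,"ry": 0,"rz": 0,"tx": -35,"ty": 0,"tz": 0,"grip": -1},
    {"rx": 0,"ry": 0,"rz": 0,"tx": -35,"ty": 0,"tz": 0,"grip": -1},
    {"rx": 0,"ry": 0,"rz": 0,"tx": -35,"ty": 0,"tz": 0,"grip": -1},
    {"rx": 0,"ry": 0,"rz": 0,"tx": -35,"ty": 0,"tz": 0,"grip": -1},
    {"rx": 0,"ry": 0,"rz": 0,"tx": -25,"ty": 0,"tz": 0,"grip": -1},
  ],
)

```text
clock: 6.8
tool_pos: [0.5348, -0.2509, 0.3072]
ee_rot: [-0.991, 1.568, -0.616]
ft_force: [0.2, -0.4, -0.7]
width: 0.0096
```

```bash
python3 - <<'E'
from h import *
st()
c=get_calibration("wrist"); s=read_state(); im=read_camera("wrist"); cv2.imwrite("pics/w4.png",im[:,:,::-1])
R=rot(s)
print("pred point",proj("wrist",s["tool_pos"]+R[:,0]*.0895,c),"collar",proj("wrist",s["tool_pos"]+R[:,0]*.0445,c))
im=read_camera("side"); cv2.imwrite("pics/s4.png",cv2.resize(im[60:300,200:460],None,fx=2.3,fy=2.3)[:,:,::-1])
print("side point",proj("side",s["tool_pos"]+R[:,0]*.0895))
delta(np.array([0.5395,0.0785,0.31]),R)
E
```

```text
t 6.8 pos [ 0.5348 -0.2509  0.3072] jawyaw 0.375 x [ 0.0024 -0.0017 -1.    ] F [ 0.2  -0.45 -0.65] M [-0.035 -0.034  0.008] w 0.0096 q6 -0.944
pred point [319.94242784 239.48875845] collar [319.94453793 262.75100918]
side point [332.96766816 157.27747594]
turn tool [0.0001 0.002  0.0028]  shift in CURRENT tool mm [ -2.69 305.33 124.55]  shift in TARGET tool mm [ -2.1  305.35 124.51]
```

View pics/w4.png

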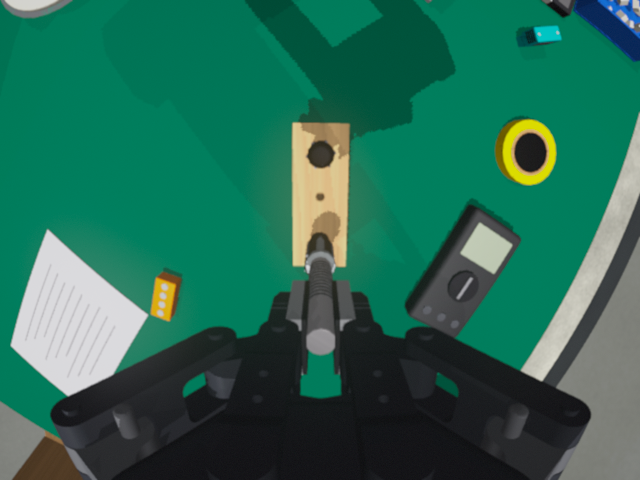

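View pics/s4.png

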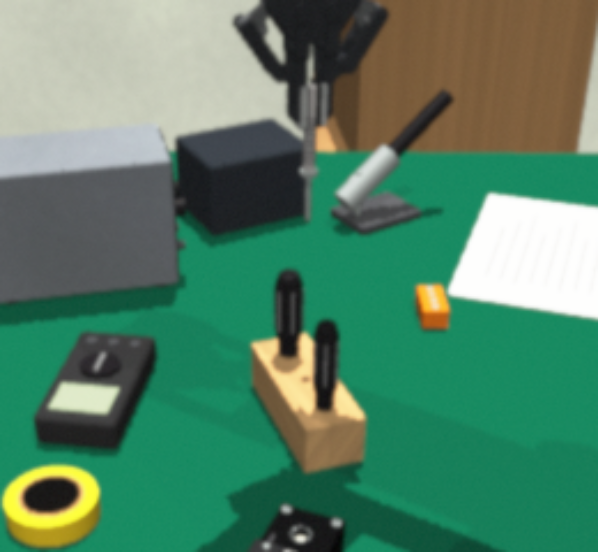

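Side crop: pin hangs vertical, point at about (333.5,155) against a predicted (333,157). Wrist: collar at (320,262), predicted (320,262.8). On to the recorder, stopping 40 mm short of the hole for a look.

>>> apply_moves(
  plan=[
    {"rx": 0,"ry": 0.002,"rz": 0.0028,"tx": 0,"ty": 38,"tz": 17.8,"grip": -1},
    {"rx": 0,"ry": 0,"rz": 0,"tx": 0,"ty": 38,"tz": 17.8,"grip": -1},
    {"rx": 0,"ry": 0,"rz": 0,"tx": 0,"ty": 38,"tz": 17.8,"grip": -1},
    {"rx": 0,"ry": 0,"rz": 0,"tx": 0,"ty": 38,"tz": 17.8,"grip": -1},
    {"rx": 0,"ry": 0,"rz": 0,"tx": 0,"ty": 38,"tz": 17.8,"grip": -1},
    {"rx": 0,"ry": 0,"rz": 0,"tx": 0,"ty": 38,"tz": 17.8,"grip": -1},
    {"rx": 0,"ry": 0,"rz": 0,"tx": 0,"ty": 38,"tz": 17.8,"grip": -1},
    {"rx": 0,"ry": 0,"rz": 0,"tx": 0,"ty": 0,"tz": 0,"grip": -1},
  ],
)

```text
clock: 7.7
tool_pos: [0.5531, 0.0464, 0.304]
ee_rot: [1.992, 1.567, 2.371]
ft_force: [0.6, -1.1, -0.0]
width: 0.0092
```

```bash
python3 - <<'E'
from h import *
import pickle
st()
c=get_calibration("wrist"); s=read_state(); im=read_camera("wrist"); cv2.imwrite("pics/w5.png",im[:,:,::-1]); pickle.dump((c,s),open("w5.pkl","wb"))
print("pred hole",proj("wrist",[.5395,.0785,.142],c),"socket",proj("wrist",[.566,.15,.145],c))
for t in ("reset_hole","socket","plug_grip","cradle"):
  print(t,[( np.round(d["position"],4).tolist(),round(d["conf"],2)) for d in mark_of("wrist",t)[:3]])
E
```

```text
t 7.7 pos [0.5531 0.0464 0.304 ] jawyaw 0.3792 x [-0.003   0.0029 -1.    ] F [ 0.59 -1.05 -0.04] M [-0.065 -0.033 -0.   ] w 0.0092 q6 -0.436
pred hole [319.47695305 175.0567503 ] socket [382.71306373 107.3234359 ]
reset_hole [([0.5353, 0.08, 0.1359], 0.83)]
socket [([0.5657, 0.1464, 0.1463], 0.84), ([0.559, 0.1259, -0.0007], 0.73)]
plug_grip [([0.4258, 0.1444, 0.035], 0.88), ([0.625, 0.2951, 0.0315], 0.84), ([0.568, 0.1473, 0.1647], 0.67)]
cradle [([0.5537, 0.1256, -0.0012], 0.67)]
```

View pics/w5.png

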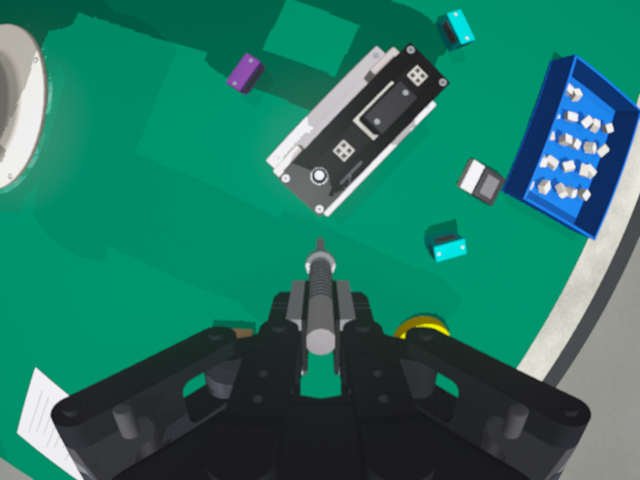

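Wrist picture: hole at about (319,176), pin point at (320,239), both as predicted. The plug (dark grey) is at (389,107), with its white socket rim at (370,110). I'll take subpixel fixes from a crop.

```bash
python3 - <<'E'
from h import *
import pickle; c,s=pickle.load(open("w5.pkl","rb"))
im=cv2.imread("pics/w5.png"); cv2.imwrite("pics/w5c.png",cv2.resize(im[35:255,255:460],None,fx=2.7,fy=2.7,interpolation=cv2.INTER_CUBIC))
g=cv2.cvtColor(im,cv2.COLOR_BGR2GRAY)
m=(g>150).astype(np.uint8)
n,l,S,C=cv2.connectedComponentsWithStats(m[30:230,255:460])
for i in range(1,n):
    if 6<S[i,4]<400: 
        uv=C[i]+[255,30]; print(uv.round(1),S[i],onz("wrist",uv,.142,c).round(4))
E
```

```text
[458.1  32.6] [201   0   4   8  19] [0.6019 0.241  0.142 ]
[410.4  49.6] [152  17   7   6  27] [0.5694 0.2064 0.142 ]
[416.9  75.1] [152  35  20  21 194] [0.5825 0.1879 0.142 ]
[442.5  81.9] [185  49   6   7  24] [0.6048 0.1925 0.142 ]
[369.5 113. ] [ 98  52  41  58 272] [0.5582 0.1416 0.142 ]
[405.1  92.3] [148  60   5   5  18] [0.5788 0.17   0.142 ]
[376.8 121.2] [120  89   5   5  20] [0.5662 0.1377 0.142 ]
[343.4 149.9] [ 78 110  22  21 212] [0.5499 0.1051 0.142 ]
[318.8 174.7] [ 59 140  11  10  84] [0.5389 0.0786 0.142 ]
[316.9 180.2] [ 55 142  18  14  57] [0.5391 0.0738 0.142 ]
```

View pics/w5c.png

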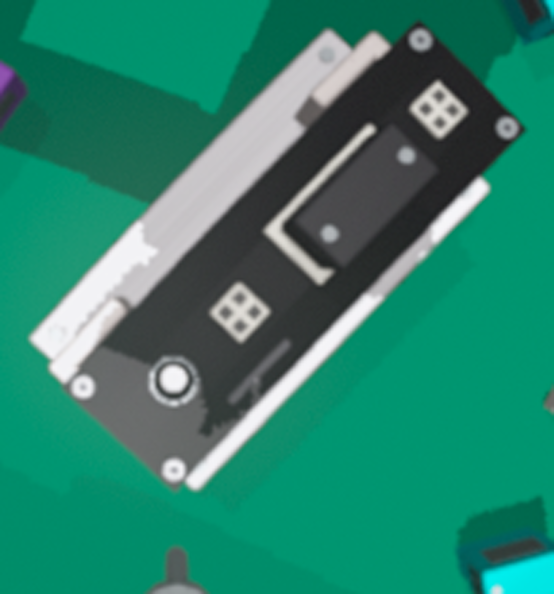

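```bash
python3 - <<'E'
from h import *
import pickle; c,s=pickle.load(open("w5.pkl","rb"))
f=lambda x,y,z:onz("wrist",(255+(x+.5)/2.7-.5,35+(y+.5)/2.7-.5),z,c)
print("ring",f(173.5,380,.142),"button",onz("wrist",(318.8,174.7),.137,c))
A=[f(420,40,.143),f(507,127,.143),f(174,470,.143),f(83,387,.143)]
print(np.round(A,4)); ctr=np.mean(A,0); d=(A[0]+A[1]-A[2]-A[3])/2; yaw=np.arctan2(-d[0],d[1]); print("ctr",ctr,"len",np.linalg.norm(d),"yaw",yaw)
h1,h2=onz("wrist",(416.9,75.1),.146,c),onz("wrist",(343.4,149.9),.146,c); d2=h1-h2; print("hdr",h1,h2,np.arctan2(-d2[0],d2[1]))
p1,p2=onz("wrist",(405.1,92.3),.182,c),onz("wrist",(376.8,121.2),.182,c);d3=p1-p2; print("plugscrews mid",(p1+p2)/2,np.linalg.norm(d3),np.arctan2(-d3[0],d3[1]))
y=np.array([-np.sin(yaw),np.cos(yaw)]); print("hole from ctr",ctr[:2]-.055*y,"socket",ctr[:2]+.02*y)
R=rot(s); tip=s["tool_pos"]+.0895*R[:,0]; print("tip",tip)
E
```

```text
ring [0.53920632 0.07805262 0.142     ] button [0.53904135 0.07808086 0.137     ]
[[0.5691 0.206  0.143 ]
 [0.6045 0.1924 0.143 ]
 [0.5497 0.0522 0.143 ]
 [0.5143 0.0661 0.143 ]]
ctr [0.55938359 0.12918437 0.143     ] len 0.1504423267624583 yaw -0.3732153125381894
hdr [0.58175504 0.18694836 0.146     ] [0.54963437 0.10518147 0.146     ] -0.37431198106687397
plugscrews mid [0.56674902 0.14789512 0.182     ] 0.030017692175460797 -0.3709139962837125
hole from ctr [0.53932997 0.07797058] socket [0.56667582 0.14780757]
tip [0.55278926 0.04667475 0.21450745]
```

```bash
python3 - <<'E'
from h import *
delta(np.array([0.5392,0.0780,0.304]),jawR(0.375))
E
```

```text
turn tool [-0.001  -0.0022 -0.0026]  shift in CURRENT tool mm [-0.11 39.35  0.15]  shift in TARGET tool mm [-0.21 39.35  0.19]
```

>>> apply_moves(
  plan=[
    {"rx": -0.003,"ry": -0.002,"rz": -0.0025,"tx": 0,"ty": 20,"tz": 0.1,"grip": -1},
    {"rx": 0,"ry": 0,"rz": 0,"tx": 0,"ty": 19.3,"tz": 0.1,"grip": -1},
    {"rx": 0,"ry": 0,"rz": 0,"tx": 20,"ty": 0,"tz": 0,"grip": -1},
    {"rx": 0,"ry": 0,"rz": 0,"tx": 20,"ty": 0,"tz": 0,"grip": -1},
    {"rx": 0,"ry": 0,"rz": 0,"tx": 14,"ty": 0,"tz": 0,"grip": -1},
    {"rx": 0,"ry": 0,"rz": 0,"tx": 0,"ty": 0,"tz": 0,"grip": -1},
    {"rx": 0,"ry": 0,"rz": 0,"tx": 0,"ty": 0,"tz": 0,"grip": -1},
  ],
  squeeze=80,
)

```text
clock: 8.65
tool_pos: [0.5394, 0.0783, 0.2503]
ee_rot: [0.903, 1.571, 1.28]
ft_force: [-0.4, -0.3, 0.4]
width: 0.0092
```

```bash
python3 - <<'E'
from h import *
import pickle
st()
c=get_calibration("wrist"); s=read_state(); im=read_camera("wrist"); pickle.dump((c,s),open("w6.pkl","wb"))
R=rot(s); tip=s["tool_pos"]+.0895*R[:,0]
print("tip",tip.round(4),proj("wrist",tip,c),"hole",proj("wrist",[.5392,.078,.142],c))
cv2.imwrite("pics/w6c.png",cv2.resize(im[170:290,270:370],None,fx=5,fy=5,interpolation=cv2.INTER_CUBIC)[:,:,::-1])
im=read_camera("side"); cv2.imwrite("pics/s6c.png",cv2.resize(im[200:340,270:390],None,fx=4,fy=4,interpolation=cv2.INTER_CUBIC)[:,:,::-1])
print("side tip",proj("side",tip),"hole",proj("side",[.5392,.078,.142]))
E
```

```text
t 8.65 pos [0.5394 0.0783 0.2503] jawyaw 0.3771 x [ 1.e-04  2.e-04 -1.e+00] F [-0.38 -0.32  0.44] M [-0.014 -0.012  0.007] w 0.0092 q6 -0.374
tip [0.5394 0.0783 0.1608] [320.00001688 239.48768826] hole [319.52157075 232.33281148]
side tip [329.58992736 282.94634989] hole [329.60012679 291.70977318]
```

View pics/w6c.png

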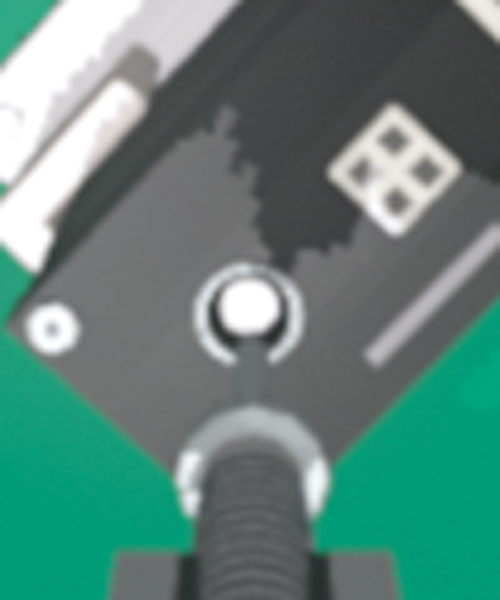

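View pics/s6c.png

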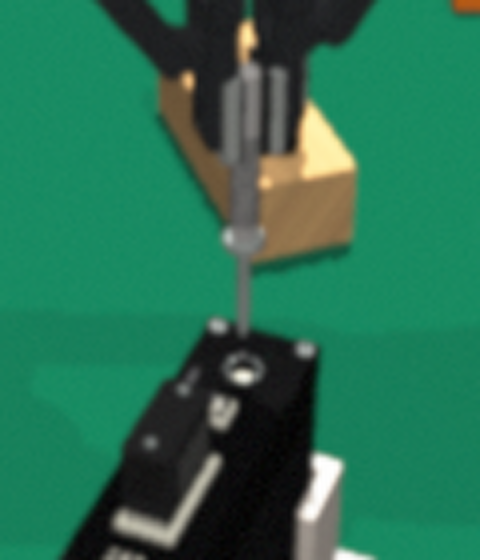

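Wrist crop: tip near (320,239), ring centre (319.8,233). Side: tip over the hole. Lateral error is under 1 mm, so I'll push in.

>>> apply_moves(
  plan=[
    {"rx": 0,"ry": 0,"rz": 0,"tx": 10,"ty": -0.2,"tz": -0.3,"grip": -1},
    {"rx": 0,"ry": 0,"rz": 0,"tx": 8,"ty": 0,"tz": 0,"grip": -1},
    {"rx": 0,"ry": 0,"rz": 0,"tx": 3,"ty": 0,"tz": 0,"grip": -1},
    {"rx": 0,"ry": 0,"rz": 0,"tx": 2,"ty": 0,"tz": 0,"grip": -1},
    {"rx": 0,"ry": 0,"rz": 0,"tx": 1,"ty": 0,"tz": 0,"grip": -1},
    {"rx": 0,"ry": 0,"rz": 0,"tx": 0,"ty": 0,"tz": 0,"grip": -1},
  ],
)

```text
clock: 9.35
tool_pos: [0.5391, 0.0785, 0.2259]
ee_rot: [1.382, 1.571, 1.76]
ft_force: [-1.0, 0.3, 1.9]
width: 0.0088
```

```bash
python3 - <<'E'
from h import *
st()
E
```

```text
t 9.35 pos [0.5391 0.0785 0.2259] jawyaw 0.3781 x [-0.e+00  1.e-04 -1.e+00] F [-0.97  0.31  1.91] M [-0.014  0.154  0.049] w 0.0088 q6 -0.375
```

>>> apply_moves(
  plan=[
    {"rx": 0,"ry": 0,"rz": 0,"tx": 1.2,"ty": 0,"tz": 0,"grip": -1},
    {"rx": 0,"ry": 0,"rz": 0,"tx": 1,"ty": 0,"tz": 0,"grip": -1},
    {"rx": 0,"ry": 0,"rz": 0,"tx": 0,"ty": 0,"tz": 0,"grip": -1},
  ],
)

```text
clock: 9.65
tool_pos: [0.5391, 0.0785, 0.2237]
ee_rot: [0.396, 1.571, 0.774]
ft_force: [-0.4, -0.2, 3.5]
width: 0.009
```

```bash
python3 - <<'E'
from h import *
st()
E
```

```text
t 9.65 pos [0.5391 0.0785 0.2237] jawyaw 0.378 x [ 2.e-04  2.e-04 -1.e+00] F [-0.42 -0.24  3.53] M [-0.013  0.14   0.001] w 0.009 q6 -0.375
```

Force is 3.5 N, close to fully in. A bit further, until the stop shows as a force rise.

>>> apply_moves(
  plan=[
    {"rx": 0,"ry": 0,"rz": 0,"tx": 0.8,"ty": 0,"tz": 0,"grip": -1},
    {"rx": 0,"ry": 0,"rz": 0,"tx": 0.4,"ty": 0,"tz": 0,"grip": -1},
    {"rx": 0,"ry": 0,"rz": 0,"tx": 0,"ty": 0,"tz": 0,"grip": -1},
    {"rx": 0,"ry": 0,"rz": 0,"tx": 0,"ty": 0,"tz": 0,"grip": -1},
  ],
)

```text
clock: 10.05
tool_pos: [0.5393, 0.0785, 0.2231]
ee_rot: [-0.232, 1.57, 0.146]
ft_force: [-2.7, 0.2, 8.9]
width: 0.0089
```

```bash
python3 - <<'E'
from h import *
st()
E
```

```text
t 10.05 pos [0.5393 0.0785 0.2231] jawyaw 0.378 x [ 1.e-03  1.e-04 -1.e+00] F [-2.65  0.21  8.87] M [-0.013  0.377  0.034] w 0.0089 q6 -0.375
```

The stop is reached (8.9 N, tip at 0.134). Hold briefly, then lift out and return to the block.

>>> apply_moves(
  plan=[
    {"rx": 0,"ry": 0,"rz": 0,"tx": 0,"ty": 0,"tz": 0,"grip": -1},
    {"rx": 0,"ry": 0,"rz": 0,"tx": 0,"ty": 0,"tz": 0,"grip": -1},
    {"rx": 0,"ry": 0,"rz": 0,"tx": -6,"ty": 0,"tz": 0,"grip": -1},
    {"rx": 0,"ry": 0,"rz": 0,"tx": -16,"ty": 0,"tz": 0,"grip": -1},
    {"rx": 0,"ry": 0,"rz": 0,"tx": -30,"ty": 0,"tz": 0,"grip": -1},
    {"rx": 0,"ry": 0,"rz": 0,"tx": -30,"ty": 0,"tz": 0,"grip": -1},
    {"rx": 0,"ry": 0,"rz": 0,"tx": 0,"ty": 0,"tz": 0,"grip": -1},
  ],
)

```text
clock: 10.75
tool_pos: [0.5399, 0.0785, 0.3084]
ee_rot: [-0.333, 1.566, 0.045]
ft_force: [-0.0, 0.4, -0.1]
width: 0.0088
```

```bash
python3 - <<'E'
from h import *
st(); delta(np.array([0.5352,-0.2511,0.304]),jawR(0.375))
E
```

```text
t 10.75 pos [0.5399 0.0785 0.3084] jawyaw 0.378 x [ 5.3e-03  2.0e-04 -1.0e+00] F [-0.01  0.44 -0.09] M [0.02  0.068 0.035] w 0.0088 q6 -0.375
turn tool [0.003  0.005  0.0017]  shift in CURRENT tool mm [   4.28 -304.6  -126.06]  shift in TARGET tool mm [   4.39 -304.98 -125.12]
```

>>> apply_moves(
  plan=[
    {"rx": 0.003,"ry": 0.005,"rz": 0.0017,"tx": 0,"ty": -38.1,"tz": -15.6,"grip": -1},
    {"rx": 0,"ry": 0,"rz": 0,"tx": 0,"ty": -38.1,"tz": -15.6,"grip": -1},
    {"rx": 0,"ry": 0,"rz": 0,"tx": 0,"ty": -38.1,"tz": -15.6,"grip": -1},
    {"rx": 0,"ry": 0,"rz": 0,"tx": 0,"ty": -38.1,"tz": -15.6,"grip": -1},
    {"rx": 0,"ry": 0,"rz": 0,"tx": 0,"ty": -38.1,"tz": -15.6,"grip": -1},
    {"rx": 0,"ry": 0,"rz": 0,"tx": 0,"ty": -38.1,"tz": -15.6,"grip": -1},
    {"rx": 0,"ry": 0,"rz": 0,"tx": 0,"ty": -38.1,"tz": -15.6,"grip": -1},
    {"rx": 0,"ry": 0,"rz": 0,"tx": 0,"ty": -38.1,"tz": -15.6,"grip": -1},
    {"rx": 0,"ry": 0,"rz": 0,"tx": 0,"ty": 0,"tz": 0,"grip": -1},
  ],
)

```text
clock: 11.65
tool_pos: [0.534, -0.255, 0.3028]
ee_rot: [2.759, 1.563, 3.13]
ft_force: [-0.2, 1.1, -0.2]
width: 0.0091
```

```bash
python3 - <<'E'
from h import *
import pickle
st()
c=get_calibration("wrist"); s=read_state(); im=read_camera("wrist"); pickle.dump((c,s),open("w7.pkl","wb")); cv2.imwrite("pics/w7.png",im[:,:,::-1])
R=rot(s); tip=s["tool_pos"]+.0892*R[:,0]
print("tip",tip.round(4),proj("wrist",tip,c))
cv2.imwrite("pics/w7c.png",cv2.resize(im[110:290,275:375],None,fx=3.3,fy=3.3,interpolation=cv2.INTER_CUBIC)[:,:,::-1])
im=cv2.imread("pics/w4.png"); cv2.imwrite("pics/w4c.png",cv2.resize(im[110:290,275:375],None,fx=3.3,fy=3.3,interpolation=cv2.INTER_CUBIC))
E
```

```text
t 11.65 pos [ 0.534  -0.255   0.3028] jawyaw 0.3711 x [-7.5e-03  1.0e-04 -1.0e+00] F [-0.18  1.07 -0.2 ] M [ 0.041  0.008 -0.058] w 0.0091 q6 -0.945
tip [ 0.5333 -0.255   0.2136] [320.00655808 239.63314386]
```

View pics/w7c.png

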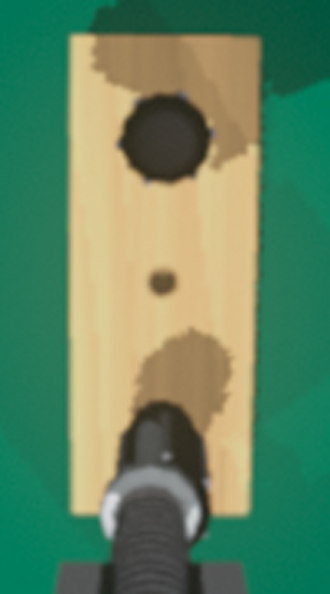

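```bash
python3 - <<'E'
from h import *
import pickle; c,s=pickle.load(open("w7.pkl","rb"))
h=onz("wrist",(275+163/3.3-.5,110+281.5/3.3-.5),.05,c); print(h)
# block outline centre at z=.05
P=[onz("wrist",(275+x/3.3-.5,110+y/3.3-.5),.05,c) for x,y in ((69,37),(261,38),(250,516),(70,515))]; print(np.round(P,4),np.mean(P,0))
st(); delta(np.array([h[0],h[1],0.304]),jawR(0.37))
E
```

```text
[ 0.53492225 -0.2506903   0.05      ]
[[ 0.478  -0.1873  0.05  ]
 [ 0.5351 -0.1653  0.05  ]
 [ 0.5925 -0.3154  0.05  ]
 [ 0.5347 -0.3376  0.05  ]] [ 0.5350528  -0.25139869  0.05      ]
t 11.7 pos [ 0.5342 -0.2529  0.3031] jawyaw 0.372 x [-7.1e-03  8.0e-04 -1.0e+00] F [ 0.64  0.53 -1.  ] M [-0.001 -0.015 -0.083] w 0.0085 q6 -0.943
turn tool [ 0.0019 -0.0063 -0.0033]  shift in CURRENT tool mm [-0.9   1.82  1.47]  shift in TARGET tool mm [-0.9   1.82  1.47]
```

The hole shows empty, at (0.535,-0.251). The arm was still settling, so let it settle before correcting.

>>> apply_moves(
  plan=[
    {"rx": 0,"ry": 0,"rz": 0,"tx": 0,"ty": 0,"tz": 0,"grip": -1},
    {"rx": 0,"ry": 0,"rz": 0,"tx": 0,"ty": 0,"tz": 0,"grip": -1},
    {"rx": 0,"ry": 0,"rz": 0,"tx": 0,"ty": 0,"tz": 0,"grip": -1},
  ],
)

```text
clock: 12.0
tool_pos: [0.5348, -0.2499, 0.3046]
ee_rot: [2.794, 1.566, -3.112]
ft_force: [-0.7, -0.1, -0.1]
width: 0.0086
```

```bash
python3 - <<'E'
from h import *
st(); delta(np.array([.5350,-.2508,0.304]),jawR(0.37))
E
```

```text
t 12.0 pos [ 0.5348 -0.2499  0.3046] jawyaw 0.3762 x [-5.2e-03 -2.0e-04 -1.0e+00] F [-0.69 -0.12 -0.08] M [ 0.02  -0.01  -0.033] w 0.0086 q6 -0.943
turn tool [ 0.0062 -0.0049 -0.0017]  shift in CURRENT tool mm [ 0.6  -0.93 -0.2 ]  shift in TARGET tool mm [ 0.6  -0.93 -0.2 ]
```

>>> apply_moves(
  plan=[
    {"rx": 0,"ry": -0.005,"rz": -0.0015,"tx": 20,"ty": -0.9,"tz": -0.2,"grip": -1},
    {"rx": 0,"ry": 0,"rz": 0,"tx": 35,"ty": 0,"tz": 0,"grip": -1},
    {"rx": 0,"ry": 0,"rz": 0,"tx": 35,"ty": 0,"tz": 0,"grip": -1},
    {"rx": 0,"ry": 0,"rz": 0,"tx": 35,"ty": 0,"tz": 0,"grip": -1},
    {"rx": 0,"ry": 0,"rz": 0,"tx": 20,"ty": 0,"tz": 0,"grip": -1},
    {"rx": 0,"ry": 0,"rz": 0,"tx": 0,"ty": 0,"tz": 0,"grip": -1},
    {"rx": 0,"ry": 0,"rz": 0,"tx": 0,"ty": 0,"tz": 0,"grip": -1},
    {"rx": 0,"ry": 0,"rz": 0,"tx": 0,"ty": 0,"tz": 0,"grip": -1},
  ],
)

```text
clock: 12.8
tool_pos: [0.5354, -0.2518, 0.1612]
ee_rot: [-0.834, 1.569, -0.458]
ft_force: [0.5, -0.8, 0.2]
width: 0.0089
```

```bash
python3 - <<'E'
from h import *
import pickle
st(); delta(np.array([.5350,-.2508,0.155]),jawR(0.37))
c=get_calibration("wrist"); s=read_state(); im=read_camera("wrist"); pickle.dump((c,s),open("w8.pkl","wb"))
R=rot(s); tip=s["tool_pos"]+.0892*R[:,0]
print("tip",tip.round(4),proj("wrist",tip,c),"hole",proj("wrist",[.535,-.2508,.05],c))
cv2.imwrite("pics/w8c.png",cv2.resize(im[170:290,270:370],None,fx=5,fy=5,interpolation=cv2.INTER_CUBIC)[:,:,::-1])
im=read_camera("side"); cv2.imwrite("pics/s8c.png",cv2.resize(im[160:280,280:390],None,fx=5,fy=5,interpolation=cv2.INTER_CUBIC)[:,:,::-1])
print("side tip",proj("side",tip),"hole",proj("side",[.535,-.2508,.05]))
E
```

```text
t 12.8 pos [ 0.5354 -0.2518  0.1612] jawyaw 0.3754 x [ 1.8e-03 -9.0e-04 -1.0e+00] F [ 0.48 -0.81  0.16] M [-0.009  0.011 -0.038] w 0.0089 q6 -0.945
turn tool [0.0054 0.0014 0.0015]  shift in CURRENT tool mm [6.21 1.05 0.01]  shift in TARGET tool mm [6.21 1.04 0.02]
tip [ 0.5355 -0.2519  0.072 ] [320.01497183 239.60804648] hole [319.82583749 229.33804085]
side tip [331.75151576 215.91620566] hole [331.84427479 224.27768504]
```

View pics/w8c.png

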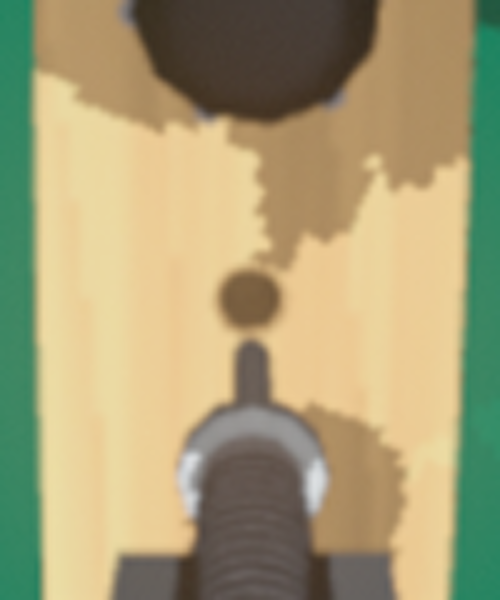

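View pics/s8c.png

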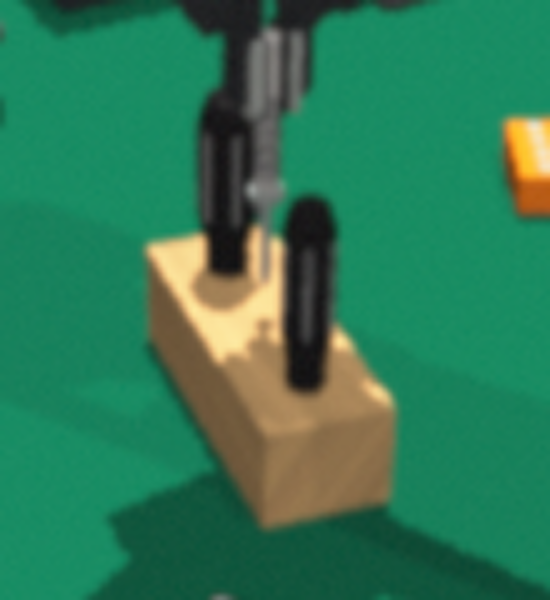

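Wrist crop: tip centre about (320,239.5), hole (319.8,229.8), which is about 1 mm of correction along tool y. Inserting.

>>> apply_moves(
  plan=[
    {"rx": 0,"ry": 0.001,"rz": 0.0015,"tx": 3,"ty": 1,"tz": 0,"grip": -1},
    {"rx": 0,"ry": 0,"rz": 0,"tx": 8,"ty": 0,"tz": 0,"grip": -1},
    {"rx": 0,"ry": 0,"rz": 0,"tx": 8,"ty": 0,"tz": 0,"grip": -1},
    {"rx": 0,"ry": 0,"rz": 0,"tx": 8,"ty": 0,"tz": 0,"grip": -1},
    {"rx": 0,"ry": 0,"rz": 0,"tx": 8,"ty": 0,"tz": 0,"grip": -1},
  ],
)

```text
clock: 13.4
tool_pos: [0.5341, -0.2506, 0.1234]
ee_rot: [2.108, 1.568, 2.483]
ft_force: [0.2, -0.0, -0.9]
width: 0.0091
```

```bash
python3 - <<'E'
from h import *
st(); delta(np.array([.5350,-.2508,0.0942]),jawR(0.37))
E
```

```text
t 13.4 pos [ 0.5341 -0.2506  0.1234] jawyaw 0.3749 x [-0.0023  0.0018 -1.    ] F [ 0.17 -0.03 -0.88] M [ 0.041 -0.04  -0.077] w 0.0091 q6 -0.944
turn tool [ 0.0049 -0.0015 -0.0025]  shift in CURRENT tool mm [29.15 -0.57  0.82]  shift in TARGET tool mm [29.16 -0.5   0.78]
```

Tip is about 16 mm into the hole with no side force. Continuing down.

>>> apply_moves(
  plan=[
    {"rx": 0,"ry": 0,"rz": -0.001,"tx": 8,"ty": -0.3,"tz": 0.4,"grip": -1},
    {"rx": 0,"ry": 0,"rz": 0,"tx": 8,"ty": 0,"tz": 0,"grip": -1},
    {"rx": 0,"ry": 0,"rz": 0,"tx": 6,"ty": 0,"tz": 0,"grip": -1},
    {"rx": 0,"ry": 0,"rz": 0,"tx": 3,"ty": 0,"tz": 0,"grip": -1},
    {"rx": 0,"ry": 0,"rz": 0,"tx": 2,"ty": 0,"tz": 0,"grip": -1},
    {"rx": 0,"ry": 0,"rz": 0,"tx": 0,"ty": 0,"tz": 0,"grip": -1},
  ],
)

```text
clock: 14.0
tool_pos: [0.5347, -0.2508, 0.0973]
ee_rot: [2.426, 1.569, 2.801]
ft_force: [0.3, 0.3, -0.5]
width: 0.0088
```

```bash
python3 - <<'E'
from h import *
st(); delta(np.array([.5350,-.2508,0.0942]),jawR(0.37))
E
```

```text
t 14.0 pos [ 0.5347 -0.2508  0.0973] jawyaw 0.375 x [-1.4e-03  5.0e-04 -1.0e+00] F [ 0.33  0.28 -0.47] M [-0.037 -0.045 -0.044] w 0.0088 q6 -0.944
turn tool [ 0.005  -0.0011 -0.001 ]  shift in CURRENT tool mm [ 3.15 -0.06  0.28]  shift in TARGET tool mm [ 3.15 -0.06  0.28]
```

>>> apply_moves(
  plan=[
    {"rx": 0,"ry": 0,"rz": 0,"tx": 2.5,"ty": 0,"tz": 0.2,"grip": -1},
    {"rx": 0,"ry": 0,"rz": 0,"tx": 0,"ty": 0,"tz": 0,"grip": -1},
  ],
)

```text
clock: 14.2
tool_pos: [0.5349, -0.2507, 0.0948]
ee_rot: [2.434, 1.569, 2.809]
ft_force: [-0.5, 0.4, -0.9]
width: 0.0086
```

```bash
python3 - <<'E'
from h import *
st()
E
```

```text
t 14.2 pos [ 0.5349 -0.2507  0.0948] jawyaw 0.375 x [-1.3e-03  5.0e-04 -1.0e+00] F [-0.49  0.37 -0.86] M [ 0.043 -0.03  -0.005] w 0.0086 q6 -0.943
```

>>> apply_moves(
  plan=[
    {"rx": 0,"ry": 0,"rz": 0,"tx": 0.8,"ty": 0,"tz": 0,"grip": -0.8},
    {"rx": 0,"ry": 0,"rz": 0,"tx": 0,"ty": 0,"tz": 0,"grip": -0.5},
    {"rx": 0,"ry": 0,"rz": 0,"tx": 0,"ty": 0,"tz": 0,"grip": 0},
    {"rx": 0,"ry": 0,"rz": 0,"tx": 0,"ty": 0,"tz": 0,"grip": 0.6},
    {"rx": 0,"ry": 0,"rz": 0,"tx": 0,"ty": 0,"tz": 0,"grip": 1},
    {"rx": 0,"ry": 0,"rz": 0,"tx": 0,"ty": 0,"tz": 0,"grip": 1},
    {"rx": 0,"ry": 0,"rz": 0,"tx": 0,"ty": 0,"tz": 0,"grip": 1},
  ],
)

```text
clock: 14.9
tool_pos: [0.5349, -0.2508, 0.0941]
ee_rot: [2.44, 1.569, 2.815]
ft_force: [1.0, 0.3, 0.5]
width: 0.0852
```

```bash
python3 - <<'E'
from h import *
st()
c=get_calibration("wrist"); im=read_camera("wrist"); cv2.imwrite("pics/w9.png",im[:,:,::-1])
print("pin top",proj("wrist",[.535,-.2508,.13],c),"collar",proj("wrist",[.535,-.2508,.055],c))
im=read_camera("side"); cv2.imwrite("pics/s9c.png",cv2.resize(im[160:280,280:390],None,fx=5,fy=5,interpolation=cv2.INTER_CUBIC)[:,:,::-1])
E
```

```text
t 14.9 pos [ 0.5349 -0.2508  0.0941] jawyaw 0.375 x [-1.4e-03  5.0e-04 -1.0e+00] F [0.98 0.27 0.47] M [ 0.026 -0.002 -0.016] w 0.0852 q6 -0.943
pin top [320.17054111 342.95798281] collar [320.24676869 266.47397715]
```

View pics/w9.png

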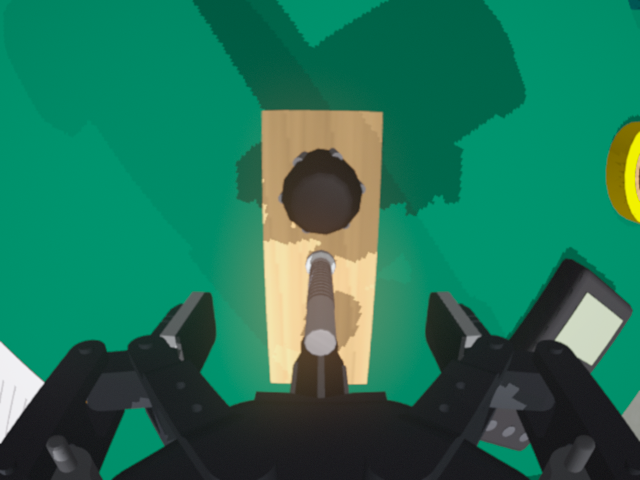

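View pics/s9c.png

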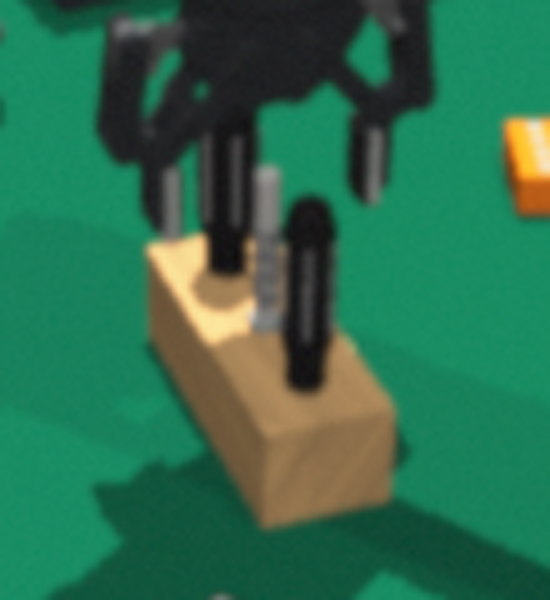

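The pin tool stands in its hole, let go: collar on the block at side crop (265,322), top at wrist (320,343) as predicted. Moving up and over to the plug, turning the jaws across its narrow side.

>>> apply_moves(
  plan=[
    {"rx": 0,"ry": 0,"rz": 0,"tx": -20,"ty": 0,"tz": 0,"grip": 1},
    {"rx": 0,"ry": 0,"rz": 0,"tx": -38,"ty": 0,"tz": 0,"grip": 1},
    {"rx": 0,"ry": 0,"rz": 0,"tx": -38,"ty": 0,"tz": 0,"grip": 1},
    {"rx": 0,"ry": 0,"rz": 0,"tx": -38,"ty": 0,"tz": 0,"grip": 1},
    {"rx": 0,"ry": 0,"rz": 0,"tx": -38,"ty": 0,"tz": 0,"grip": 1},
    {"rx": 0,"ry": 0,"rz": 0,"tx": -34,"ty": 0,"tz": 0,"grip": 1},
    {"rx": 0,"ry": 0,"rz": 0,"tx": 0,"ty": 39.9,"tz": 19.5,"grip": 1},
    {"rx": 0,"ry": 0,"rz": 0,"tx": 0,"ty": 39.9,"tz": 19.5,"grip": 1},
    {"rx": 0,"ry": 0,"rz": 0,"tx": 0,"ty": 39.9,"tz": 19.5,"grip": 1},
    {"rx": 0,"ry": 0,"rz": 0,"tx": 0,"ty": 39.9,"tz": 19.5,"grip": 1},
    {"rx": 0,"ry": 0,"rz": 0,"tx": 0,"ty": 39.9,"tz": 19.5,"grip": 1},
    {"rx": 0,"ry": 0,"rz": 0,"tx": 0,"ty": 39.9,"tz": 19.5,"grip": 1},
    {"rx": 0,"ry": 0,"rz": 0,"tx": 0,"ty": 39.9,"tz": 19.5,"grip": 1},
    {"rx": 0,"ry": 0,"rz": 0,"tx": 0,"ty": 39.9,"tz": 19.5,"grip": 1},
    {"rx": 0,"ry": 0,"rz": 0,"tx": 0,"ty": 39.9,"tz": 19.5,"grip": 1},
    {"rx": 0.149,"ry": 0,"rz": 0,"tx": 0,"ty": 0,"tz": 0,"grip": 1},
    {"rx": 0.149,"ry": 0,"rz": 0,"tx": 0,"ty": 0,"tz": 0,"grip": 1},
    {"rx": 0.149,"ry": 0,"rz": 0,"tx": 0,"ty": 0,"tz": 0,"grip": 1},
    {"rx": 0.149,"ry": 0,"rz": 0,"tx": 0,"ty": 0,"tz": 0,"grip": 1},
    {"rx": 0.149,"ry": 0,"rz": 0,"tx": 0,"ty": 0,"tz": 0,"grip": 1},
  ],
)

```text
clock: 17.0
tool_pos: [0.5669, 0.1477, 0.3002]
ee_rot: [-3.072, 1.569, 2.835]
ft_force: [-0.6, -0.5, 0.0]
width: 0.0852
```

>>> apply_moves(
  plan=[
    {"rx": 0,"ry": 0,"rz": 0,"tx": 0,"ty": 0,"tz": 0,"grip": 1},
    {"rx": 0,"ry": 0,"rz": 0,"tx": 0,"ty": 0,"tz": 0,"grip": 1},
    {"rx": 0,"ry": 0,"rz": 0,"tx": 0,"ty": 0,"tz": 0,"grip": 1},
  ],
)

```text
clock: 17.3
tool_pos: [0.567, 0.1476, 0.3003]
ee_rot: [-3.109, 1.569, 2.808]
ft_force: [0.2, -0.9, 0.2]
width: 0.0852
```

```bash
python3 - <<'E'
from h import *
import pickle
st(); delta(np.array([.5667,.1478,.154]),jawR(-.373))
c=get_calibration("wrist"); s=read_state(); im=read_camera("wrist"); pickle.dump((c,s),open("w10.pkl","wb")); cv2.imwrite("pics/w10.png",im[:,:,::-1])
print("plug top",proj("wrist",[.5667,.1478,.182],c),"hole",proj("wrist",[.5392,.078,.142],c))
cv2.imwrite("pics/w10c.png",cv2.resize(im[100:300,250:390],None,fx=3,fy=3,interpolation=cv2.INTER_CUBIC)[:,:,::-1])
E
```

```text
t 17.3 pos [0.567  0.1476 0.3003] jawyaw -0.3662 x [-1.3e-03  5.0e-04 -1.0e+00] F [ 0.16 -0.89  0.18] M [-0.035 -0.042 -0.012] w 0.0852 q6 0.489
turn tool [ 0.0068 -0.0014  0.0001]  shift in CURRENT tool mm [ 1.4627e+02  1.4000e-01 -1.2000e-01]  shift in TARGET tool mm [ 1.4627e+02  1.3000e-01 -3.2000e-01]
plug top [319.12841769 228.79143975] hole [318.60179422 299.07096721]
```

View pics/w10.png

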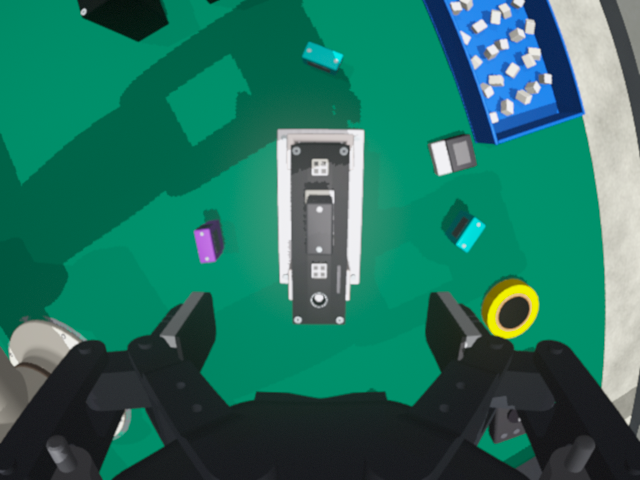

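View pics/w10c.png

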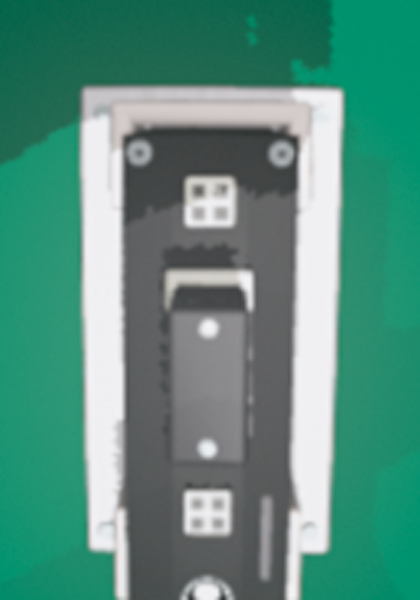

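The grey-black plug's screw midpoint is at (319.0,229.2), predicted (319.1,228.8), so alignment is good. Purple is at (207,243) and turquoise at (322,56) and (467,232), all clear of the fingers. Descending and gripping.

>>> apply_moves(
  plan=[
    {"rx": 0.0068,"ry": -0.0014,"rz": 0,"tx": 30,"ty": 0.1,"tz": -0.3,"grip": 1},
    {"rx": 0,"ry": 0,"rz": 0,"tx": 36,"ty": 0,"tz": 0,"grip": 1},
    {"rx": 0,"ry": 0,"rz": 0,"tx": 36,"ty": 0,"tz": 0,"grip": 1},
    {"rx": 0,"ry": 0,"rz": 0,"tx": 26,"ty": 0,"tz": 0,"grip": 1},
    {"rx": 0,"ry": 0,"rz": 0,"tx": 12,"ty": 0,"tz": 0,"grip": 1},
    {"rx": 0,"ry": 0,"rz": 0,"tx": 5,"ty": 0,"tz": 0,"grip": 1},
    {"rx": 0,"ry": 0,"rz": 0,"tx": 0,"ty": 0,"tz": 0,"grip": 1},
    {"rx": 0,"ry": 0,"rz": 0,"tx": 0,"ty": 0,"tz": 0,"grip": 1},
  ],
)

```text
clock: 18.15
tool_pos: [0.5672, 0.1479, 0.1566]
ee_rot: [0.494, 1.569, 0.118]
ft_force: [-0.1, -0.0, -0.1]
width: 0.0854
```

```bash
python3 - <<'E'
from h import *
st(); delta(np.array([.5667,.1478,.154]),jawR(-.373))
c=get_calibration("wrist"); im=read_camera("wrist"); cv2.imwrite("pics/w11.png",im[:,:,::-1])
print("plug top",proj("wrist",[.5667,.1478,.182],c))
E
```

```text
t 18.15 pos [0.5672 0.1479 0.1566] jawyaw -0.3764 x [ 1.8e-03  2.0e-04 -1.0e+00] F [-0.1  -0.02 -0.05] M [-0.03   0.037  0.025] w 0.0854 q6 0.5
turn tool [-0.0034  0.0016 -0.0008]  shift in CURRENT tool mm [ 2.64 -0.28 -0.48]  shift in TARGET tool mm [ 2.64 -0.28 -0.47]
plug top [317.3176281  328.73868713]
```

View pics/w11.png

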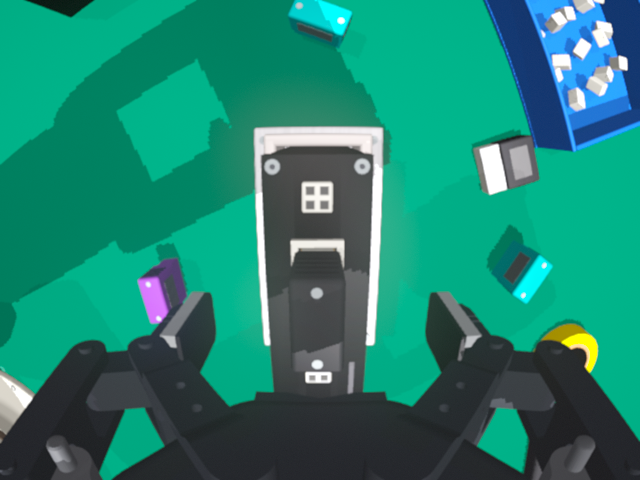

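>>> apply_moves(
  plan=[
    {"rx": -0.003,"ry": 0.0015,"rz": 0,"tx": 2.4,"ty": -0.2,"tz": -0.6,"grip": 1},
    {"rx": 0,"ry": 0,"rz": 0,"tx": 0,"ty": 0,"tz": 0,"grip": 0},
    {"rx": 0,"ry": 0,"rz": 0,"tx": 0,"ty": 0,"tz": 0,"grip": -0.3},
    {"rx": 0,"ry": 0,"rz": 0,"tx": 0,"ty": 0,"tz": 0,"grip": -1},
    {"rx": 0,"ry": 0,"rz": 0,"tx": 0,"ty": 0,"tz": 0,"grip": -1},
    {"rx": 0,"ry": 0,"rz": 0,"tx": 0,"ty": 0,"tz": 0,"grip": -1},
    {"rx": 0,"ry": 0,"rz": 0,"tx": 0,"ty": 0,"tz": 0,"grip": -1},
    {"rx": 0,"ry": 0,"rz": 0,"tx": 0,"ty": 0,"tz": 0,"grip": -1},
  ],
  squeeze=100,
)

```text
clock: 19.0
tool_pos: [0.5661, 0.1478, 0.1532]
ee_rot: [3.063, 1.57, 2.689]
ft_force: [-2.0, -0.1, 4.7]
width: 0.0185
```

```bash
python3 - <<'E'
from h import *
st(); delta(np.array([.5667,.1478,.154]),jawR(-.373))
E
```

```text
t 19.0 pos [0.5661 0.1478 0.1532] jawyaw -0.3738 x [-1.1e-03  5.0e-04 -1.0e+00] F [-2.02 -0.13  4.7 ] M [-0.079  0.303  0.015] w 0.0185 q6 0.497
turn tool [-0.0008 -0.0012 -0.0001]  shift in CURRENT tool mm [-0.83  0.19  0.56]  shift in TARGET tool mm [-0.83  0.19  0.56]
```

Gripped, width 18.5 mm. Next I'll work out the rocking increments in tool axes: tool y = cradle +y, tool z = cradle +x, tool x down.

```bash
cat > rock.py <<'E'
from h import *
L=.0222
def pose(hm,hp,yb,th,push=0.):
    zb=-14+(hm+hp)/2-push
    return np.array([yb-22.2*np.sin(th), zb+22.2*np.cos(th)]), th
def rows(a,b,n):
    # a,b: dict(hm,hp,yb,push)
    out=[]
    def P(k):
        g={q:a[q]+(b[q]-a[q])*k/n for q in a}
        th=np.arcsin((g['hp']-g['hm'])/28); return pose(g['hm'],g['hp'],g['yb'],th,g['push'])
    for k in range(n):
        (p0,t0),(p1,t1)=P(k),P(k+1); d=p1-p0
        y=np.array([np.cos(t0),np.sin(t0)]); x=np.array([np.sin(t0),-np.cos(t0)])
        out.append((round(t1-t0,4),round(float(d@x),2),round(float(d@y),2)))
    return out
S=[dict(hm=0,hp=0,yb=0,push=0),dict(hm=.3,hp=3.4,yb=.75,push=.6),dict(hm=6.8,hp=3.3,yb=-.65,push=.2),dict(hm=6.5,hp=9.4,yb=.4,push=.2),dict(hm=12.6,hp=9.2,yb=-.3,push=.2)]
E
python3 - <<'E'
from rock import *
for i in range(4): print(i+1,rows(S[i],S[i+1],6))
E
```

```text
1 [(np.float64(0.0185), -0.2, -0.28), (np.float64(0.0185), -0.2, -0.28), (np.float64(0.0185), -0.2, -0.28), (np.float64(0.0185), -0.2, -0.27), (np.float64(0.0185), -0.19, -0.27), (np.float64(0.0185), -0.19, -0.27)]
2 [(np.float64(-0.0395), -0.6, 0.71), (np.float64(-0.0393), -0.6, 0.68), (np.float64(-0.0393), -0.59, 0.66), (np.float64(-0.0393), -0.58, 0.63), (np.float64(-0.0394), -0.57, 0.61), (np.float64(-0.0395), -0.56, 0.59)]
3 [(np.float64(0.0383), -0.49, -0.74), (np.float64(0.0382), -0.48, -0.72), (np.float64(0.0381), -0.48, -0.69), (np.float64(0.0381), -0.47, -0.68), (np.float64(0.0381), -0.46, -0.66), (np.float64(0.0382), -0.45, -0.64)]
4 [(np.float64(-0.0376), -0.49, 0.77), (np.float64(-0.0375), -0.48, 0.75), (np.float64(-0.0375), -0.48, 0.73), (np.float64(-0.0375), -0.47, 0.71), (np.float64(-0.0376), -0.47, 0.69), (np.float64(-0.0377), -0.46, 0.68)]
```

>>> apply_moves(
  plan=[
    {"rx": 0,"ry": 0,"rz": 0.0185,"tx": -0.2,"ty": -0.28,"tz": 0,"grip": -1},
    {"rx": 0,"ry": 0,"rz": 0.0185,"tx": -0.2,"ty": -0.28,"tz": 0,"grip": -1},
    {"rx": 0,"ry": 0,"rz": 0.0185,"tx": -0.2,"ty": -0.28,"tz": 0,"grip": -1},
    {"rx": 0,"ry": 0,"rz": 0.0185,"tx": -0.2,"ty": -0.27,"tz": 0,"grip": -1},
    {"rx": 0,"ry": 0,"rz": 0.0185,"tx": -0.2,"ty": -0.27,"tz": 0,"grip": -1},
    {"rx": 0,"ry": 0,"rz": 0.0185,"tx": -0.2,"ty": -0.27,"tz": 0,"grip": -1},
    {"rx": 0,"ry": 0,"rz": 0,"tx": 0,"ty": 0,"tz": 0,"grip": -1},
  ],
)

```text
clock: 19.7
tool_pos: [0.5655, 0.146, 0.1548]
ee_rot: [1.577, 1.459, 1.203]
ft_force: [-3.4, -0.8, 10.0]
width: 0.0183
```

```bash
cat >> rock.py <<'E'
def rep(img=None):
    s=read_state(); R=rot(s); yaw=-.373
    ex=np.array([np.cos(yaw),np.sin(yaw),0]); ey=np.array([-np.sin(yaw),np.cos(yaw),0]); o=np.array([.5667,.1478,.145])
    th=np.arctan2(R[2,1],R[:,1]@ey); d=(s["tool_pos"]-o)*1000; y=d@ey; z=d[2]
    bc=np.array([y+22.2*np.sin(th),z-22.2*np.cos(th)])
    M=s["ft_torque"]; F=s["ft_force"]
    print(f"t {s['clock']:.2f} th {th:.4f} tcp x {d@ex:.2f} y {y:.2f} z {z:.2f} bottom y {bc[0]:.2f} h {bc[1]+14:.2f} h- {bc[1]+14-14*np.sin(th):.2f} h+ {bc[1]+14+14*np.sin(th):.2f} | F cradle x {F@ex:.1f} y {F@ey:.1f} z {F[2]:.1f} M x {M@ex:.3f} y {M@ey:.3f} w {s['width']:.4f}")
    if img:
        im=read_camera("side"); cv2.imwrite(f"pics/{img}.png",cv2.resize(im[265:425,255:375],None,fx=3.7,fy=3.7,interpolation=cv2.INTER_CUBIC)[:,:,::-1])
E
python3 -c "
from rock import *
rep('s12')"
```

```text
t 19.70 th 0.1121 tcp x -0.45 y -2.14 z 9.76 bottom y 0.34 h 1.70 h- 0.14 h+ 3.27 | F cradle x -2.9 y -2.0 z 10.0 M x -0.443 y 0.570 w 0.0183
```

View pics/s12.png

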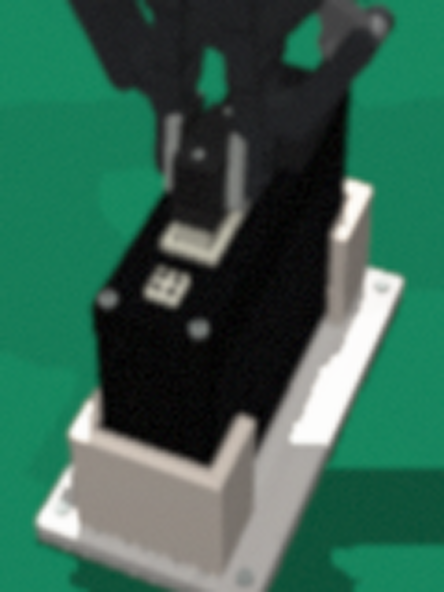

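Step 3's lean is reached (0.112 rad, pushing down 10 N, recorder seated). Now the other way.

>>> apply_moves(
  plan=[
    {"rx": 0,"ry": 0,"rz": -0.0395,"tx": -0.6,"ty": 0.71,"tz": 0,"grip": -1},
    {"rx": 0,"ry": 0,"rz": -0.0393,"tx": -0.6,"ty": 0.68,"tz": 0,"grip": -1},
    {"rx": 0,"ry": 0,"rz": -0.0393,"tx": -0.6,"ty": 0.66,"tz": 0,"grip": -1},
  ],
)

```text
clock: 20.05
tool_pos: [0.5658, 0.1477, 0.1555]
ee_rot: [-1.789, 1.561, -2.163]
ft_force: [-0.8, -3.1, -3.6]
width: 0.0183
```

```bash
python3 -c "
from rock import *
rep()"
```

```text
t 20.05 th -0.0094 tcp x -0.76 y -0.40 z 10.52 bottom y -0.61 h 2.32 h- 2.46 h+ 2.19 | F cradle x 0.4 y -3.2 z -3.6 M x -0.351 y 0.003 w 0.0183
```

>>> apply_moves(
  plan=[
    {"rx": 0,"ry": 0,"rz": -0.0393,"tx": -0.5,"ty": 0.63,"tz": 0,"grip": -1},
    {"rx": 0,"ry": 0,"rz": -0.0393,"tx": -0.5,"ty": 0.61,"tz": 0,"grip": -1},
  ],
)

```text
clock: 20.25
tool_pos: [0.5663, 0.149, 0.1563]
ee_rot: [-1.598, 1.483, -1.971]
ft_force: [-0.9, -2.1, -4.9]
width: 0.0186
```

```bash
python3 -c "
from rock import *
rep()"
```

```text
t 20.25 th -0.0881 tcp x -0.81 y 0.96 z 11.29 bottom y -0.99 h 3.18 h- 4.41 h+ 1.95 | F cradle x -0.1 y -2.3 z -4.9 M x -0.187 y -0.045 w 0.0186
```

>>> apply_moves(
  plan=[
    {"rx": 0,"ry": 0,"rz": -0.0393,"tx": -0.4,"ty": 0.6,"tz": 0,"grip": -1},
    {"rx": 0,"ry": 0,"rz": 0,"tx": 0,"ty": 0,"tz": 0,"grip": -1},
  ],
)

```text
clock: 20.45
tool_pos: [0.5667, 0.1501, 0.1566]
ee_rot: [-1.589, 1.444, -1.962]
ft_force: [-1.3, -2.5, -1.9]
width: 0.0181
```

```bash
python3 -c "
from rock import *
rep('s13')"
```

```text
t 20.45 th -0.1267 tcp x -0.83 y 2.19 z 11.61 bottom y -0.61 h 3.59 h- 5.35 h+ 1.82 | F cradle x -0.3 y -2.8 z -1.9 M x -0.334 y 0.000 w 0.0181
```

View pics/s13.png

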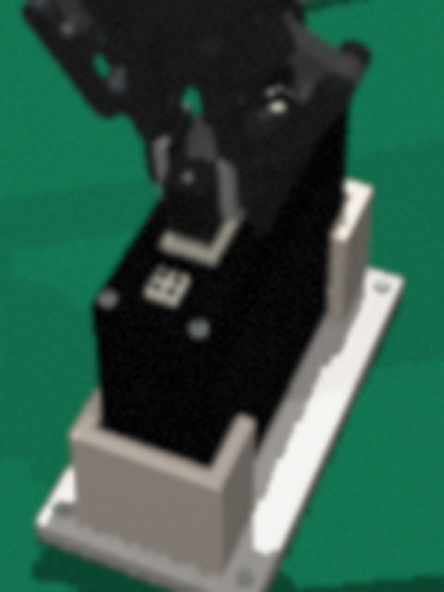

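```bash
python3 - <<'E'
from rock import *
s=read_state(); c=get_calibration("wrist"); im=read_camera("wrist"); cv2.imwrite("pics/w13c.png",cv2.resize(im[190:400,230:410],None,fx=2.8,fy=2.8)[:,:,::-1])
R=rot(s); o=s["tool_pos"]
for y in (15,-15,20,-20): print(y,(proj("wrist",o+R@np.array([-.0288,y/1000,0]),c)-[230,190])*2.8)
E
```

```text
15 [247.82160278 292.90689192]
-15 [248.2476051  495.55638698]
20 [247.7560254  254.69338368]
-20 [248.32039313 524.89887772]
```

View pics/w13c.png

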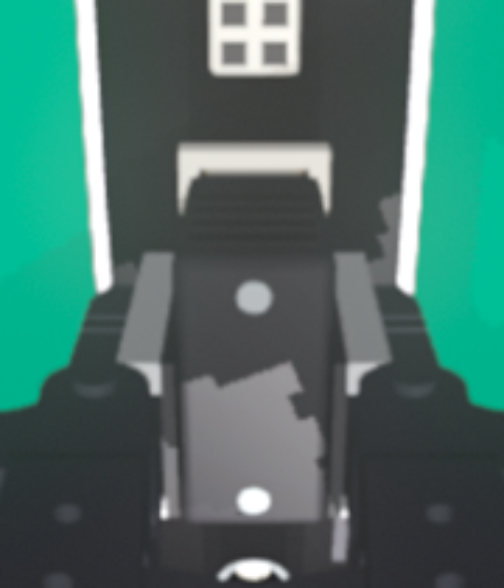

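The plug sits square in the fingers (screws at crop (253,297) and (253,500), both near prediction), so it follows the tilt, and the recorder is unmoved. I'll plan the next swings from the measured state.

```bash
python3 -c "
from rock import *
a=dict(hm=5.35,hp=1.82,yb=-.61,push=0);b=dict(hm=5.4,hp=8.9,yb=.5,push=0)
print(rows(a,b,7))
c=dict(hm=12,hp=8.8,yb=-.35,push=0)
print(rows(b,c,7))"
```

```text
[(np.float64(0.0361), -0.51, -0.71), (np.float64(0.036), -0.51, -0.69), (np.float64(0.0359), -0.5, -0.67), (np.float64(0.0359), -0.5, -0.65), (np.float64(0.0359), -0.49, -0.63), (np.float64(0.036), -0.49, -0.61), (np.float64(0.0361), -0.48, -0.6)]
[(np.float64(-0.0344), -0.46, 0.7), (np.float64(-0.0343), -0.46, 0.68), (np.float64(-0.0342), -0.46, 0.66), (np.float64(-0.0342), -0.45, 0.65), (np.float64(-0.0342), -0.45, 0.63), (np.float64(-0.0343), -0.45, 0.62), (np.float64(-0.0343), -0.44, 0.6)]
```

>>> apply_moves(
  plan=[
    {"rx": 0,"ry": 0,"rz": 0.036,"tx": -0.5,"ty": -0.7,"tz": 0,"grip": -1},
    {"rx": 0,"ry": 0,"rz": 0.036,"tx": -0.5,"ty": -0.69,"tz": 0,"grip": -1},
    {"rx": 0,"ry": 0,"rz": 0.036,"tx": -0.5,"ty": -0.67,"tz": 0,"grip": -1},
    {"rx": 0,"ry": 0,"rz": 0.036,"tx": -0.5,"ty": -0.65,"tz": 0,"grip": -1},
  ],
)

```text
clock: 20.95
tool_pos: [0.5656, 0.1473, 0.1591]
ee_rot: [1.65, 1.548, 1.275]
ft_force: [0.6, 2.2, -10.2]
width: 0.0182
```

```bash
python3 -c "
from rock import *
rep()"
```

```text
t 20.95 th 0.0232 tcp x -0.83 y -0.82 z 14.11 bottom y -0.30 h 5.92 h- 5.59 h+ 6.24 | F cradle x -0.2 y 2.3 z -10.2 M x 0.337 y -0.062 w 0.0182
```

>>> apply_moves(
  plan=[
    {"rx": 0,"ry": 0,"rz": 0.036,"tx": -0.5,"ty": -0.63,"tz": 0,"grip": -1},
    {"rx": 0,"ry": 0,"rz": 0.036,"tx": -0.5,"ty": -0.61,"tz": 0,"grip": -1},
    {"rx": 0,"ry": 0,"rz": 0.036,"tx": -0.4,"ty": -0.6,"tz": 0,"grip": -1},
    {"rx": 0,"ry": 0,"rz": 0,"tx": 0,"ty": 0,"tz": 0,"grip": -1},
  ],
)

```text
clock: 21.35
tool_pos: [0.5651, 0.1448, 0.1613]
ee_rot: [1.574, 1.441, 1.199]
ft_force: [-2.1, -0.9, 3.6]
width: 0.0184
```

```bash
python3 -c "
from rock import *
rep('s14')"
```

```text
t 21.35 th 0.1302 tcp x -0.36 y -3.36 z 16.33 bottom y -0.48 h 8.32 h- 6.50 h+ 10.14 | F cradle x -1.6 y -1.6 z 3.6 M x 0.012 y 0.177 w 0.0184
```

View pics/s14.png

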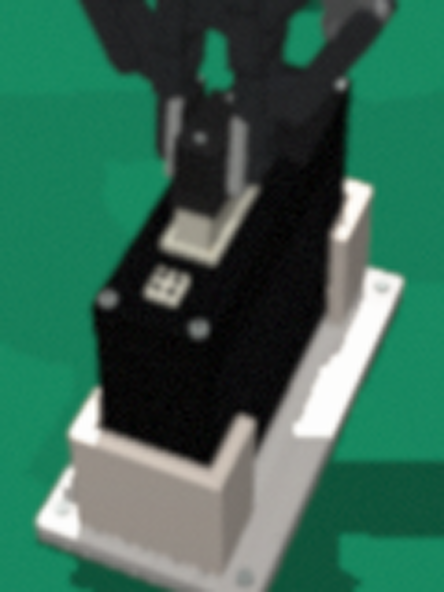

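```bash
python3 -c "
from rock import *
b=dict(hm=6.5,hp=10.14,yb=-.48,push=0)
c=dict(hm=12,hp=8.8,yb=-.3,push=0)
print(rows(b,c,7))"
```

```text
[(np.float64(-0.0351), -0.28, 0.84), (np.float64(-0.035), -0.28, 0.83), (np.float64(-0.0349), -0.28, 0.82), (np.float64(-0.0349), -0.28, 0.81), (np.float64(-0.0349), -0.28, 0.8), (np.float64(-0.035), -0.28, 0.79), (np.float64(-0.0351), -0.28, 0.78)]
```

>>> apply_moves(
  plan=[
    {"rx": 0,"ry": 0,"rz": -0.035,"tx": -0.2,"ty": 0.84,"tz": 0,"grip": -1},
    {"rx": 0,"ry": 0,"rz": -0.035,"tx": -0.2,"ty": 0.83,"tz": 0,"grip": -1},
    {"rx": 0,"ry": 0,"rz": -0.035,"tx": -0.28,"ty": 0.82,"tz": 0,"grip": -1},
    {"rx": 0,"ry": 0,"rz": -0.035,"tx": -0.28,"ty": 0.81,"tz": 0,"grip": -1},
  ],
)

```text
clock: 21.8
tool_pos: [0.5665, 0.1484, 0.1626]
ee_rot: [-1.601, 1.556, -1.975]
ft_force: [-1.9, -2.9, 0.7]
width: 0.0185
```

```bash
python3 -c "
from rock import *
rep()"
```

```text
t 21.80 th -0.0148 tcp x -0.44 y 0.44 z 17.60 bottom y 0.11 h 9.40 h- 9.61 h+ 9.20 | F cradle x -0.7 y -3.4 z 0.7 M x -0.600 y 0.240 w 0.0185
```

>>> apply_moves(
  plan=[
    {"rx": 0,"ry": 0,"rz": -0.035,"tx": -0.28,"ty": 0.8,"tz": 0,"grip": -1},
    {"rx": 0,"ry": 0,"rz": -0.035,"tx": -0.28,"ty": 0.79,"tz": 0,"grip": -1},
    {"rx": 0,"ry": 0,"rz": -0.035,"tx": -0.28,"ty": 0.78,"tz": 0,"grip": -1},
    {"rx": 0,"ry": 0,"rz": 0,"tx": 0,"ty": 0,"tz": 0,"grip": -1},
  ],
)

```text
clock: 22.2
tool_pos: [0.5675, 0.151, 0.1634]
ee_rot: [-1.573, 1.451, -1.946]
ft_force: [-3.3, -5.4, 6.7]
width: 0.0185
```

```bash
python3 -c "
from rock import *
rep('s15')"
```

```text
t 22.20 th -0.1201 tcp x -0.41 y 3.28 z 18.37 bottom y 0.62 h 10.33 h- 12.01 h+ 8.65 | F cradle x -1.0 y -6.3 z 6.7 M x -1.034 y 0.216 w 0.0185
```

View pics/s15.png

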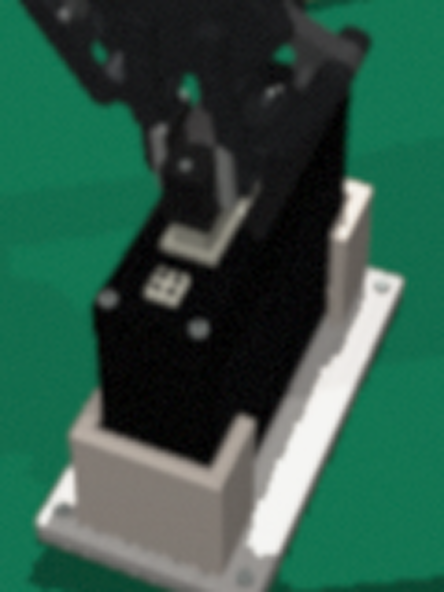

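```bash
python3 -c "
from rock import *
b=dict(hm=12,hp=8.65,yb=.62,push=0)
c=dict(hm=9.5,hp=12.2,yb=.0,push=0)
print(rows(b,c,6))"
```

```text
[(np.float64(0.0362), -0.06, -0.92), (np.float64(0.0361), -0.06, -0.91), (np.float64(0.036), -0.07, -0.91), (np.float64(0.036), -0.07, -0.9), (np.float64(0.036), -0.08, -0.9), (np.float64(0.0361), -0.08, -0.9)]
```

>>> apply_moves(
  plan=[
    {"rx": 0,"ry": 0,"rz": 0.036,"tx": -0.06,"ty": -0.92,"tz": 0,"grip": -1},
    {"rx": 0,"ry": 0,"rz": 0.036,"tx": -0.06,"ty": -0.91,"tz": 0,"grip": -1},
    {"rx": 0,"ry": 0,"rz": 0.036,"tx": -0.07,"ty": -0.9,"tz": 0,"grip": -1},
    {"rx": 0,"ry": 0,"rz": 0.036,"tx": -0.07,"ty": -0.9,"tz": 0,"grip": -1},
  ],
)

```text
clock: 22.65
tool_pos: [0.5663, 0.148, 0.1646]
ee_rot: [1.561, 1.542, 1.187]
ft_force: [-3.9, 2.4, 12.8]
width: 0.0184
```

```bash
python3 -c "
from rock import *
rep()"
```

```text
t 22.65 th 0.0287 tcp x -0.44 y 0.05 z 19.64 bottom y 0.69 h 11.45 h- 11.04 h+ 11.85 | F cradle x -4.5 y 0.8 z 12.8 M x 0.185 y 0.856 w 0.0184
```

>>> apply_moves(
  plan=[
    {"rx": 0,"ry": 0,"rz": 0.036,"tx": -0.08,"ty": -0.9,"tz": 0,"grip": -1},
    {"rx": 0,"ry": 0,"rz": 0.036,"tx": -0.08,"ty": -0.9,"tz": 0,"grip": -1},
    {"rx": 0,"ry": 0,"rz": 0,"tx": 0,"ty": 0,"tz": 0,"grip": -1},
  ],
)

```text
clock: 22.95
tool_pos: [0.566, 0.1459, 0.165]
ee_rot: [1.558, 1.469, 1.183]
ft_force: [-0.1, 4.4, 9.8]
width: 0.0185
```

```bash
python3 -c "
from rock import *
rep('s16')"
```

```text
t 22.95 th 0.1013 tcp x 0.02 y -2.07 z 20.04 bottom y 0.17 h 11.95 h- 10.54 h+ 13.37 | F cradle x -1.7 y 4.0 z 9.8 M x 0.672 y 0.258 w 0.0185
```

View pics/s16.png

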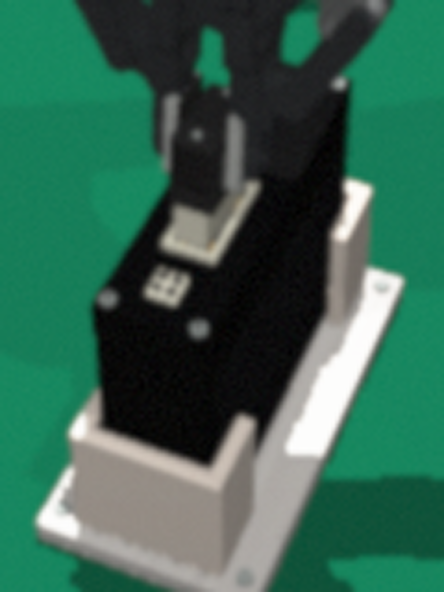

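Both ends are past 10 mm and the force is still upward on the tool, so the plug looks free. Lift slightly and check the force.

>>> apply_moves(
  plan=[
    {"rx": 0,"ry": 0,"rz": -0.02,"tx": -1.2,"ty": 0.4,"tz": 0,"grip": -1},
    {"rx": 0,"ry": 0,"rz": 0,"tx": -1,"ty": 0,"tz": 0,"grip": -1},
  ],
)

```text
clock: 23.2
tool_pos: [0.5656, 0.1462, 0.1661]
ee_rot: [1.576, 1.493, 1.202]
ft_force: [-0.8, -0.9, 2.0]
width: 0.0184
```

```bash
python3 -c "
from rock import *
rep()"
```

```text
t 23.20 th 0.0777 tcp x -0.42 y -1.88 z 21.10 bottom y -0.16 h 12.97 h- 11.88 h+ 14.05 | F cradle x -0.4 y -1.1 z 2.0 M x -0.208 y 0.102 w 0.0184
```

Free: Fz about +2 N, no downward pull. Raising and levelling.

>>> apply_moves(
  plan=[
    {"rx": 0,"ry": 0,"rz": 0,"tx": -2,"ty": 0,"tz": 0,"grip": -1},
    {"rx": 0,"ry": 0,"rz": -0.02,"tx": -3,"ty": 0.4,"tz": 0,"grip": -1},
    {"rx": 0,"ry": 0,"rz": -0.03,"tx": -4,"ty": 0.6,"tz": 0,"grip": -1},
    {"rx": 0,"ry": 0,"rz": -0.028,"tx": -4,"ty": 0.6,"tz": 0,"grip": -1},
    {"rx": 0,"ry": 0,"rz": 0,"tx": -4,"ty": 0,"tz": 0,"grip": -1},
    {"rx": 0,"ry": 0,"rz": 0,"tx": -2,"ty": 0,"tz": 0,"grip": -1},
    {"rx": 0,"ry": 0,"rz": 0,"tx": 0,"ty": 0,"tz": 0,"grip": -1},
    {"rx": 0,"ry": 0,"rz": 0,"tx": 0,"ty": 0,"tz": 0,"grip": -1},
    {"rx": 0,"ry": 0,"rz": 0,"tx": 0,"ty": 0,"tz": 0,"grip": -1},
    {"rx": 0,"ry": 0,"rz": 0,"tx": 0,"ty": 0,"tz": 0,"grip": -1},
  ],
)

```text
clock: 24.2
tool_pos: [0.5656, 0.1467, 0.1844]
ee_rot: [-3.093, 1.569, 2.816]
ft_force: [1.1, 1.0, -1.4]
width: 0.0185
```

```bash
python3 - <<'E'
from rock import *
rep('s17')
for n in ("side","top","wrist"):
    im=read_camera(n); cv2.imwrite(f"pics/{n}17.png",im[:,:,::-1])
    for t in ("plug","pin_tool"): print(n,t,[( np.round(d["position"],4).tolist(),round(d["conf"],2)) for d in mark_of(n,t)[:5]])
E
```

```text
t 24.20 th -0.0001 tcp x -0.58 y -1.46 z 39.41 bottom y -1.46 h 31.21 h- 31.22 h+ 31.21 | F cradle x 0.6 y 1.4 z -1.4 M x -0.001 y -0.012 w 0.0185
side plug [([0.5657, 0.1484, 0.1643], 0.86), ([0.4239, 0.1462, -0.0019], 0.79), ([0.7148, 0.0512, -0.0005], 0.7), ([0.623, 0.2902, 0.0012], 0.56)]
side pin_tool [([0.5636, 0.1494, 0.1462], 0.59)]
top plug [([0.7142, 0.0481, 0.0012], 0.43), ([0.5375, -0.2468, 0.0062], 0.4)]
top pin_tool [([0.5334, -0.2492, 0.0091], 0.46), ([0.7117, 0.1405, -0.0021], 0.34)]
wrist plug [([0.7128, 0.0474, 0.001], 0.74), ([0.5652, 0.1494, 0.1658], 0.72), ([0.6259, 0.2916, -0.0007], 0.69), ([0.423, 0.1466, 0.0021], 0.58)]
wrist pin_tool [([0.7606, -0.0972, 0.0052], 0.63)]
```

View pics/s17.png

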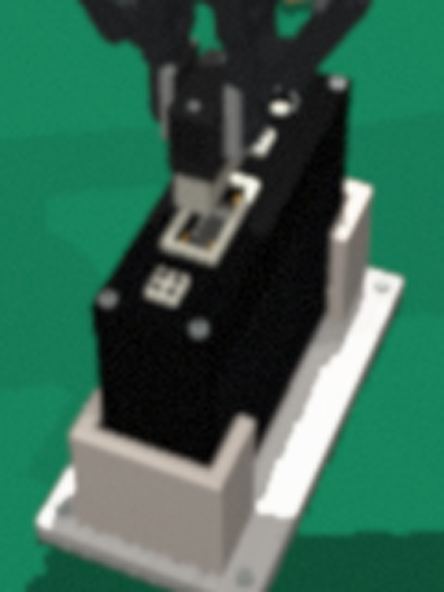

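View pics/side17.png

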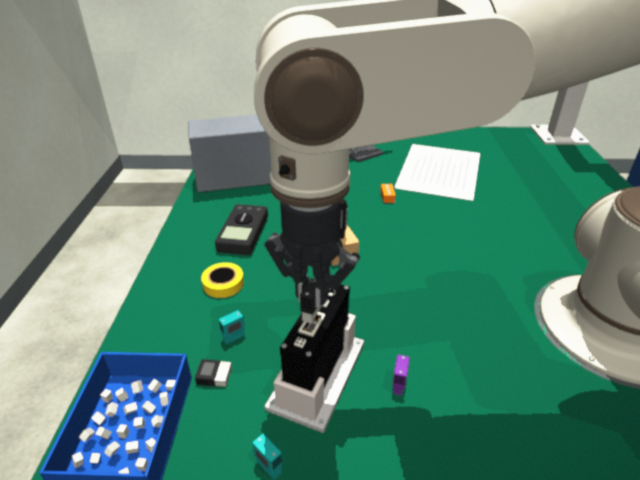

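View pics/wrist17.png

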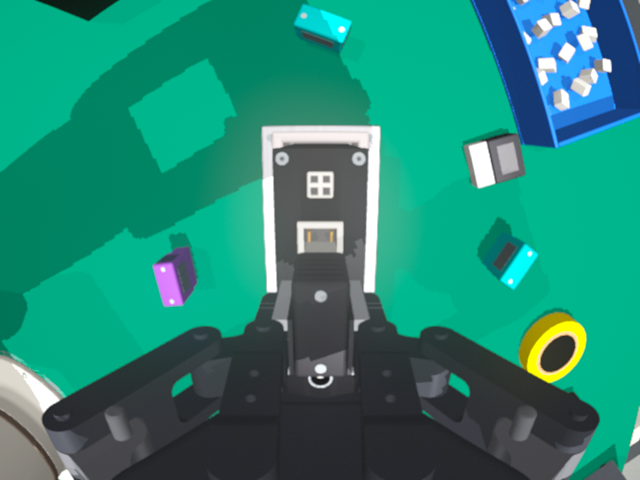

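The plug is held upright, nose about 17 mm above the empty socket: nose and contacts are visible at crop (195,200) and (215,225). The recorder screws are still at crop (108,298) and (199,328), as before, and all bystanders are where they were. Handing in.

```bash
python3 -c "
from rock import *
rep(); print(finish_job()); rep()"
```

```text
t 24.70 th -0.0000 tcp x -0.59 y -1.27 z 39.52 bottom y -1.27 h 31.32 h- 31.32 h+ 31.32 | F cradle x -0.1 y 0.7 z -0.2 M x -0.015 y 0.004 w 0.0182
the job is handed in; nothing more can be done
None
the job is handed in; nothing more can be done
```

The job is handed in at about 24.7 s of the 67 s; no verdict was reported.

- **Reset button:** I pushed it in with the pin tool until it stopped. The force rose to 8.9 N with the tip 8 mm below the panel, and I held it there before lifting out.
- **Pin tool:** It is back in the middle hole and let go. Its collar was seen resting on the block, and the last top view still puts it there.
- **Plug:** Five half-swings of about 0.10–0.13 rad worked it free. The recorder's screws and edges stayed at the same pixels in the side pictures throughout.
- **Final state:** The plug is held upright and still at 100 N squeeze. By the arm pose its nose is about 17 mm above the socket's mouth and 1.4 mm off sideways, and the force on the tool is near zero. The bystanders looked unmoved in the last side and wrist pictures.

**Checks that failed or disagreed:**
- In the middle of the third swing the tool was pulling up with about 10 N. That is more than the recorder's weight, so it may have lifted slightly for a moment. It was down again at the end of that swing.
- In the last pictures the side and wrist networks placed the pin tool in wrong spots, at the plug and at the meter. The side view of the block was hidden by the arm.
- I did not measure directly that the button had sprung back out.

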